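# Set out the descaling kit

### The arm

A 6-joint arm with a two-finger parallel gripper is mounted at the origin on a cart in front of the work surface, level with it; the furniture and walls round the work are solid. World frame = base frame: x ahead of the robot, y to its left, z up, the work surface at z = 0. Lengths are in m, angles in rad, forces in N, time in s.
With the tool pointing down it reaches from about 0.425 to 0.95 m from the base axis. Payload 3.5 kg.
Tool frame: the origin (TCP) lies between the finger pads; the fingertips stand 19 mm ahead of it and the grasp point (between the pads) is the TCP; z points along the fingers, y is the line along which they close (so a half turn about z gives the same grasp; the last joint's range is limited). The gripper opens to 85 mm and grips with 20 to 120 N. Pads are 22 mm wide; open, the fingers measure 114 mm over their backs; the gripper's body (76 mm by 85 mm) begins 54 mm behind the grasp point. The pads swing forward as they close: fully open they stand 13 mm farther back than shut.
Start: joints at [-1.454, 0.286, 1.577, -0, 1.279, -0.15], TCP at [0.178, -0.651, 0.25] pointing down, gripper open.
Joint ranges: [-2.77, 2.77], [-0.9, 2.22], [0.21, 2.48], [-1.53, 4.67], [0.24, 2.81], [-2.84, 2.84]. Speed limits (rad/s): [2.79, 2.79, 3.14, 3.14, 3.14, 3.14].

### API

Orientations are given as a unit quaternion [x, y, z, w].
In Python, from plant import get_state, cams, ctrl gives the robot as it stands. The module is installed in compiled form; this text tells all that it offers.
- The arm moves only by the tool jog_arm, never from a script. Its argument "deltas" is text: rows parted by semicolons, each of 6 numbers parted by spaces: the shift along the world's x, y, z normalised to -1 to 1, where 1 is 0.02 m, then the turn, a rotation vector about the world's x, y, z normalised to -1 to 1, where 1 is 0.1 rad. In form: x y z ax ay az; .... A call has 1 to 20 rows; each row shifts and turns the commanded pose from where the row before left it; what a row does not reach is not made up. A row lasts 1/8 s, in which the tool goes at most 62.5 mm and 10.7 degrees, less where a joint would pass 70% of its speed; a pose out of reach is approached as far as the arm can. A call with a number of a shift or a turn outside -1 to 1 is refused whole. A call with a gripper value outside its range is refused whole. "gripper" is the opening, from 0 (shut) to 1 (fully open), set as the call begins (left out, the last holds). The fingers move at their own pace and stop on an object; "squeeze" is the grip in N (left out, the last holds). Time passes only in rows, so rows that do not move let the fingers close. It gives the time, the measured TCP pose, the force, the opening and the grip force at its end, in the units of the state.
- get_state(): the state, without advancing time (a new reading comes with each control period).
- cams.read_camera(name): name is "scene" or "side" or "wrist"; returns a dict with "color" (420x560x3 uint8, blue, green, red), "vfov" (degrees; the focal length in pixels is half the picture's height over the tangent of half this angle, whatever the lens; pixels are square), "cx", "cy" (the principal point, pixels), "rvec" (rotation vector, rad) and "tvec" (3), from world to camera coordinates, as OpenCV has them. Camera axes: x right, y down, z forward; pixel columns grow to the right and rows downward; lengths in m; the calibration is good to about 2 mm. The wrist camera is an equidistant fisheye: a pixel r from the principal point sees the ray r / f radians off the axis. A picture is of the moment at which its call begins. There is no depth.
- ctrl.sign_off(): hands the job in; it is judged then, once.
The state is a dict: "time": time; "qpos": joint angles; "dq": joint speeds; "joint_efforts": joint torques, N m; "eef_pos": TCP position; "tcp_rot": TCP orientation; "contact_force": force on the tool from outside, world axes, zero at the start; "wrist_torque": the same for the moment, N m; "opening": opening from 0.0 (shut) to 1.0 (fully open); "finger_force": force on a finger pad.
Only numpy, scipy, OpenCV 4.12 (cv2) and the standard library are available. Lean on these libraries where they do the work, as an engineer would, in place of code of your own. Each camera call takes 0.05 s, during which the arm holds its last target. There are 200 camera calls.

### The job

Get everything ready for descaling the kettle. First lift the kettle off its black power base by its handle, keeping it upright, and stand it fully on the cork mat; then take every descaler pack off the peg rack, raising its hanging end over the peg's upturned tip as you draw it off, and put the packs into the green caddy. Last of all unlock the bottle's child-resistant red cap by pressing it down and turning it anticlockwise about 60 degrees, past its catch, then let it spring back up and leave the bottle standing; do not disturb the red onion, the lemon or the jam jar.

Things in the scene. Friction and masses are not known exactly. Their poses are not given: they have to be found in the camera images.
- kettle: Small steel kettle, 0.6 kg, 120 mm across at the foot (116 mm black foot), 198 mm tall with its handle. Origin at the centre of its underside, z up, spout to its +x reaching 80 mm from the axis. Its closed lid tops out 131 mm above the underside. It starts on the power base.
- kettle_grip (a point): Middle of the kettle's handle: a straight dark wooden bar 16 x 16 mm, 90 mm long along the kettle's x axis, over the middle of the lid, 190 mm above the underside. Pinch it across (along the kettle's y) from above; 50 mm of free room below it.
- power_base: Fixed black round power base, 150 mm across; origin at the centre of its underside on the worktop. The kettle stands on it 14 mm up, inside a raised lip that ends 21 mm above the worktop: lift at least 15 mm before going sideways.
- mat: Fixed round cork mat, 170 mm across, 6 mm thick; origin at the centre of its underside on the worktop.
- rack: Fixed peg rack: wooden foot 350 (its y) x 100 mm, origin on the worktop below the middle of the peg row. Two posts at y = +-155 mm (knobs end 212 mm up) carry a 14 mm crossbar 200 mm up at x = +35 mm. Four steel pegs, 6 mm thick, run level from it along the rack's -x at y = +105, +35, -35, -105 mm, axis 200 mm up, to x = -55 mm; from there each tip slopes up, ending at x = -67 mm, 215 mm up.
- peg_1_tip (a point): Top of the upturned tip of the peg at the rack's y = +105 mm: 215 mm up, at the rack's x = -67 mm. The pack on it must be raised 13 to 24 mm (18 is best) from where it hangs while it slides off along the rack's -x; it is clear of the tip after about 85 mm.
- peg_2_tip (a point): Top of the upturned tip of the peg at the rack's y = +35 mm: 215 mm up, at the rack's x = -67 mm. The pack on it must be raised 13 to 24 mm (18 is best) from where it hangs while it slides off along the rack's -x; it is clear of the tip after about 85 mm.
- peg_3_tip (a point): Top of the upturned tip of the peg at the rack's y = -35 mm: 215 mm up, at the rack's x = -67 mm. The pack on it must be raised 13 to 24 mm (18 is best) from where it hangs while it slides off along the rack's -x; it is clear of the tip after about 85 mm.
- peg_4_tip (a point): Top of the upturned tip of the peg at the rack's y = -105 mm: 215 mm up, at the rack's x = -67 mm. The pack on it must be raised 13 to 24 mm (18 is best) from where it hangs while it slides off along the rack's -x; it is clear of the tip after about 85 mm.
- pack_1: Descaler pack (3 or 4 present): blue card, yellow header, 50 (its y) x 120 (z) x 6 mm (x), 50 g, 6 mm thick blister on its front (-x); origin 32 mm above the lower edge, mid-width, mid-thickness of the card. Hangs by a hole 24 wide x 30 mm tall, upper edge 62 mm above the origin; the solid 26 mm header above it (62 to 88 mm) can be pinched front to back from above. pack_1 is on peg 1.
- pack_2: Descaler pack (3 or 4 present): blue card, yellow header, 50 (its y) x 120 (z) x 6 mm (x), 50 g, 6 mm thick blister on its front (-x); origin 32 mm above the lower edge, mid-width, mid-thickness of the card. Hangs by a hole 24 wide x 30 mm tall, upper edge 62 mm above the origin; the solid 26 mm header above it (62 to 88 mm) can be pinched front to back from above. pack_2 is on peg 2.
- pack_3: Descaler pack (3 or 4 present): blue card, yellow header, 50 (its y) x 120 (z) x 6 mm (x), 50 g, 6 mm thick blister on its front (-x); origin 32 mm above the lower edge, mid-width, mid-thickness of the card. Hangs by a hole 24 wide x 30 mm tall, upper edge 62 mm above the origin; the solid 26 mm header above it (62 to 88 mm) can be pinched front to back from above. pack_3 is on peg 3.
- pack_4: Descaler pack (3 or 4 present): blue card, yellow header, 50 (its y) x 120 (z) x 6 mm (x), 50 g, 6 mm thick blister on its front (-x); origin 32 mm above the lower edge, mid-width, mid-thickness of the card. Hangs by a hole 24 wide x 30 mm tall, upper edge 62 mm above the origin; the solid 26 mm header above it (62 to 88 mm) can be pinched front to back from above. pack_4 is on peg 4.
- caddy: Loose open green plastic caddy, 0.7 kg, 90 (its x) x 250 (its y) x 80 mm tall, walls and floor 5 mm. Origin at the centre of its underside. Packs fit standing side by side along its y, each with its 50 mm width along the caddy's y and its faces to the caddy's x; they may lean or lie as they like inside.
- bottle: Loose white plastic bottle with a blue band, 0.45 kg, 72 mm across, 122 mm tall with its red cap, origin at the centre of its underside. The shoulder below the cap ends 78 mm up.
- cap_top (a point): Centre of the top of the red cap: a ribbed cylinder 52 mm across and 30 mm tall (its lower edge 14 mm above the bottle's shoulder) on the bottle's axis. Pinch it across anywhere from above.
- cap_press (a joint): How far the cap is pressed down, m: 0 up, 0.008 fully down; a spring pushes it up (4 N at first, 11 N fully down).
- cap_turn (a joint): Turn of the cap relative to the bottle, rad, growing anticlockwise seen from above; 0 locked, end stop at 1.3. A catch stops it at about 0.2 unless pressed down 5 mm or more; kept down it passes the catch, which ends at about 0.7; then it can spring up and stays where it is left. Unlocked beyond 0.85; about 1.05 is right.
- onion: Red onion, 67 mm across, 75 mm tall, a loose bystander; origin at the centre of its underside.
- lemon: Lemon, 78 x 55 x 56 mm, a loose bystander; origin at the centre of its underside.
- jam_jar: Jam jar with a white lid, 68 mm across, 90 mm tall, a loose bystander; origin at the centre of its underside.
Things that resemble listed ones, but are neither listed nor needed, are in the scene too. Leave any orange or turquoise look-alike of the bottle alone.

How it is judged:
On the way, in this order (a step that is already met when the one before it is completed fails the run):
1. the kettle stands on the cork mat, let go (horizontal distance between kettle and mat below 0.03 m and height (world z) of kettle below 0.012 m and angle between kettle's own z axis and vertical below 0.1 rad and contact force between kettle and the fingers below 0.1 N and linear speed of kettle below 0.03 m/s), for 0.2 s.
2. every pack that is there lies or stands in the caddy, let go (x of pack_1 in the frame of caddy between -0.045 and 0.045 m and y of pack_1 in the frame of caddy between -0.125 and 0.125 m and z of pack_1 in the frame of caddy between 0 and 0.082 m and contact force between each of pack_1, pack_2, pack_3, pack_4 and the fingers below 0.1 N and linear speed of each of pack_1, pack_2, pack_3, pack_4 below 0.05 m/s and x of pack_2 in the frame of caddy between -0.045 and 0.045 m and y of pack_2 in the frame of caddy between -0.125 and 0.125 m and z of pack_2 in the frame of caddy between 0 and 0.082 m and x of pack_3 in the frame of caddy between -0.045 and 0.045 m and y of pack_3 in the frame of caddy between -0.125 and 0.125 m and z of pack_3 in the frame of caddy between 0 and 0.082 m and x of pack_4 in the frame of caddy between -0.045 and 0.045 m and y of pack_4 in the frame of caddy between -0.125 and 0.125 m and z of pack_4 in the frame of caddy between 0 and 0.082 m), for 0.2 s.
3. the cap has been pressed and turned past its catch (value of joint cap_turn above 0.85 rad and value of joint cap_press below 0.0025 m and angle between bottle's own z axis and vertical below 0.15 rad), for 0.2 s.
At the end, for the whole second after the job is handed in: Kettle upright on the mat, centre within 30 mm of the mat's; the origin of every pack inside the caddy's outline and under 82 mm above its underside; all let go, at rest; cap turned beyond 0.85 rad and sprung up within 2.5 mm, bottle upright within 0.15 rad (all of step 1 and all of step 2 and all of step 3); the robot touches nothing.
It fails at once if the kettle is tipped more than 0.5 rad (angle between kettle's own z axis and vertical above 0.5 rad).
It fails at once if the onion is moved more than 60 mm (distance of onion from where it was at the start of the episode above 0.06 m).
It fails at once if the lemon is moved more than 60 mm (distance of lemon from where it was at the start of the episode above 0.06 m).
It fails at once if the jam jar is moved more than 60 mm (distance of jam_jar from where it was at the start of the episode above 0.06 m).
Of pack_1, pack_2, pack_3, pack_4 only 3 to 4 are there at a start; the rules pass over those that are not, and their reading is None.
At some moment in a run one of caddy, bottle may be knocked a few centimetres aside while the robot is not near it.
It also fails if it takes over 208 s, if anything falls off the work surface, if the arm or the gripper's body presses on something with over 40 N, if the wrist force passes 120 N, or if a joint passes its speed limit or range.

## Working session

There is one attempt and no reset: what is moved stays moved. The work goes in short steps, Python scripts to look and compute and a tool call to move; the robot and the scene stay as the last step left them, time stands still between calls to the robot, and variables do not carry over. Pictures are saved under pics/ and viewed, at most 14 in all, crops included, and the job is handed in when it is done.

Besides the shell and the picture viewer there is one more tool, called after ">>>" by a JSON object that holds its "name" and its "arguments", one argument or row to a line. jog_arm: Moves the arm, as the interface text tells. Its arguments: {"type":"object","properties":{"deltas":{"type":"string"},"gripper":{"type":"number"},"squeeze":{"type":"number"}},"required":["deltas"]}

```bash
mkdir -p pics; cat > h.py <<'E'
import numpy as np, cv2
from plant import get_state, cams, ctrl
def cam(n):
    d=cams.read_camera(n); return d
def mats(d):
    R,_=cv2.Rodrigues(np.array(d['rvec'],float)); t=np.array(d['tvec'],float).ravel()
    f=d['color'].shape[0]/2/np.tan(np.radians(d['vfov'])/2); return R,t,f
def ray(d,u,v,fish=False):
    R,t,f=mats(d); a=np.array([u-d['cx'],v-d['cy']])
    if fish:
        r=np.hypot(*a); th=r/f; c=np.array([*(a/max(r,1e-9)*np.sin(th)),np.cos(th)])
    else: c=np.array([a[0]/f,a[1]/f,1])
    return -R.T@t, R.T@c
def onz(d,u,v,z,fish=False):
    o,r=ray(d,u,v,fish); return o+r*(z-o[2])/r[2]
def proj(d,P,fish=False):
    R,t,f=mats(d); p=R@np.array(P,float)+t
    if fish:
        th=np.arctan2(np.hypot(p[0],p[1]),p[2]); k=f*th/max(np.hypot(p[0],p[1]),1e-9); return p[:2]*k+[d['cx'],d['cy']]
    return p[:2]/p[2]*f+[d['cx'],d['cy']]
E
python3 - <<'E'
from h import *
print(get_state())
for n in ('scene','side','wrist'):
    d=cam(n); cv2.imwrite(f'pics/{n}0.png',d['color']); R,t,f=mats(d); print(n,f,-R.T@t,R[2],d['cx'],d['cy'])
    np.save(f'pics/{n}0.npy',d,allow_pickle=True)
a=cv2.imread('pics/scene0.png'); cv2.imwrite('pics/scene0b.png',cv2.resize(a,(800,600),interpolation=cv2.INTER_CUBIC))
a=cv2.imread('pics/side0.png'); cv2.imwrite('pics/side0b.png',cv2.resize(a,(800,600),interpolation=cv2.INTER_CUBIC))
E
```

```text
{'time': 0.0, 'qpos': array([-1.45402139e+00,  2.87162730e-01,  1.57818136e+00, -9.87646643e-06,
        1.27858935e+00, -1.49999483e-01]), 'dq': array([-6.87447867e-04, -1.51017419e-03,  2.05588167e-04, -1.14230313e-04,
        6.57355186e-04,  8.42461814e-05]), 'joint_efforts': array([ 1.09847133e-03, -4.05974114e+01, -2.92625427e+01, -1.24528724e-04,
        5.84094014e-03,  3.18218753e-06]), 'eef_pos': array([ 0.17789899, -0.65050017,  0.24894672]), 'tcp_rot': array([ 9.91116240e-01,  1.32993345e-01,  1.47154636e-05, -1.17031319e-03]), 'contact_force': array([ 0.67255029, -0.12578369, -0.09545304]), 'wrist_torque': array([ 0.03973758, -0.00054874, -0.03643973]), 'finger_force': 0.0, 'opening': 1.000445576330419}
scene 463.8515640866957 [-0.49714728  0.73573183  0.91446025] [ 0.69835493 -0.46666315 -0.54270241] 266.55220583820255 211.72898689591975
side 417.70958754557364 [-0.05985283 -1.05549795  1.02442831] [ 0.3681775   0.73407407 -0.57059669] 277.95020422843015 212.15135690369988
wrist 325.19226210127806 [ 0.24995649 -0.63238536  0.37171429] [-0.27540665 -0.07409448 -0.95846814] 277.6308067756716 211.74587209343287
```

View pics/scene0b.png

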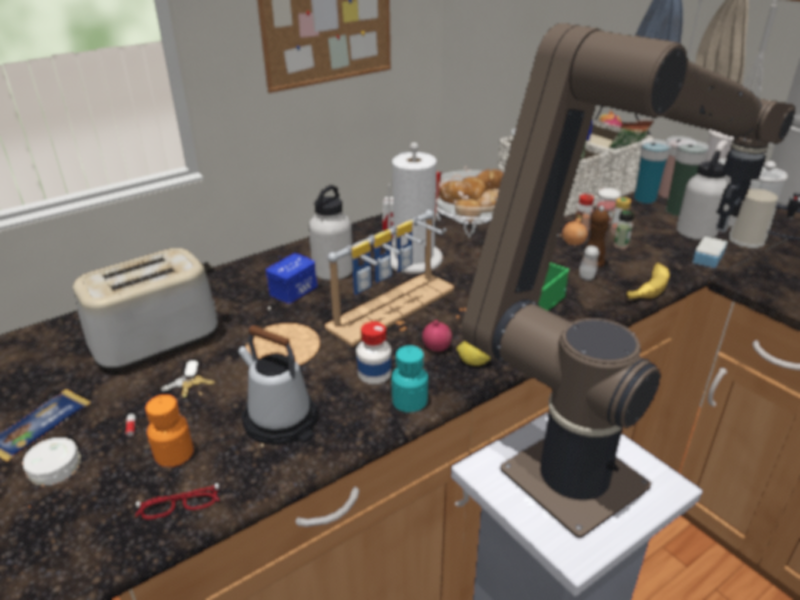

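View pics/side0b.png

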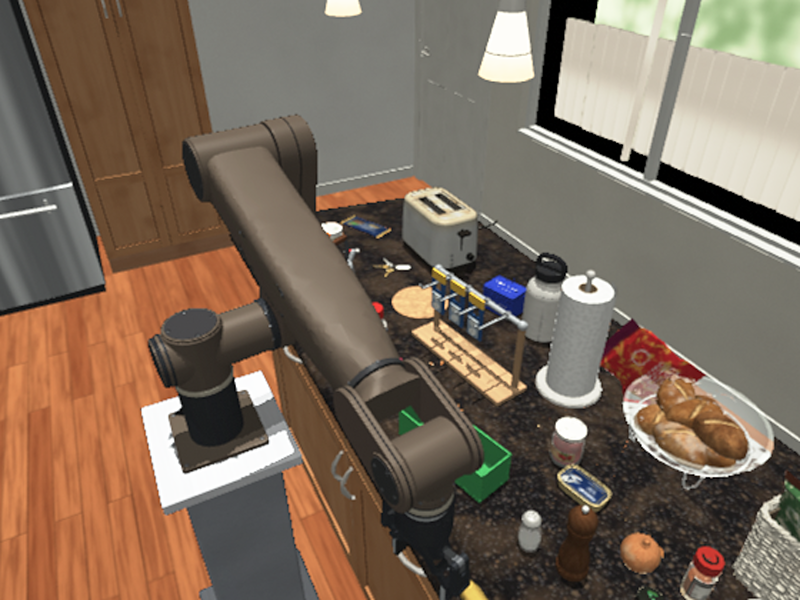

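Scene view (800 px scale): the kettle is at (277,390) on its black base (280,418), with the mat at (285,343). The rack holds three packs, with headers at (358,252), (381,240) and (404,228); the far peg, peg 4, looks empty. The white bottle with the red cap is at (375,350).

Possible mix-ups:
- **Bottle:** the orange bottle at (170,430), the turquoise bottle at (410,380) and the red-lidded shaker (side view, 707,565).
- **Kettle:** the steel flask at (330,235) and the white jug at (705,205).
- **Onion:** the yellow onion at (575,232).
- **Packs:** the blue box at (292,278).

The caddy is the green box at (553,285) in the scene view and (480,460) in the side view.

```bash
python3 - <<'E'
from h import *
S=np.load('pics/scene0.npy',allow_pickle=True).item(); D=np.load('pics/side0.npy',allow_pickle=True).item()
for n,u,v,z in [('base',280,418,.0),('handle',270,338,.2),('mat',285,343,.006),('bottlecap',375,328,.122),('onion',437,337,.037),('lemon',473,354,.03),('rackL',331,330,.01),('rackR',450,286,.01),('hdr1',358,252,.2),('hdr2',381,240,.2),('hdr3',404,228,.2),('turq',410,357,.1),('orange',163,408,.1),('caddy',553,285,.04)]:
    print(n,onz(S,u*.7,v*.7,z).round(3))
for n,u,v,z in [('mat',415,302,.006),('rackR',520,398,.0),('rackL',415,325,.01),('jar',570,428,.09),('caddycorner',510,460,.08),('caddycornernear',470,490,.08),('cdback',415,408,.08)]:
    print('D',n,onz(D,u*.7,v*.7,z).round(3))
a=S['color'][185:310,150:360]; cv2.imwrite('pics/crop1.png',cv2.resize(a,None,fx=3.8,fy=3.8,interpolation=cv2.INTER_CUBIC))
E
```

```text
base [0.448 0.356 0.   ]
handle [0.445 0.354 0.2  ]
mat [0.662 0.232 0.006]
bottlecap [0.449 0.12  0.122]
onion [ 0.439 -0.039  0.037]
lemon [ 0.35  -0.069  0.03 ]
rackL [0.638 0.121 0.01 ]
rackR [ 0.624 -0.232  0.01 ]
hdr1 [0.626 0.044 0.2  ]
hdr2 [ 0.642 -0.031  0.2  ]
hdr3 [ 0.66 -0.11  0.2 ]
turq [0.35  0.103 0.1  ]
orange [0.496 0.56  0.1  ]
caddy [ 0.437 -0.409  0.04 ]
D mat [0.647 0.235 0.006]
D rackR [ 0.683 -0.239  0.   ]
D rackL [0.59  0.129 0.01 ]
D jar [ 0.656 -0.432  0.09 ]
D caddycorner [ 0.5   -0.438  0.08 ]
D caddycornernear [ 0.389 -0.463  0.08 ]
D cdback [ 0.4   -0.222  0.08 ]
```

View pics/crop1.png

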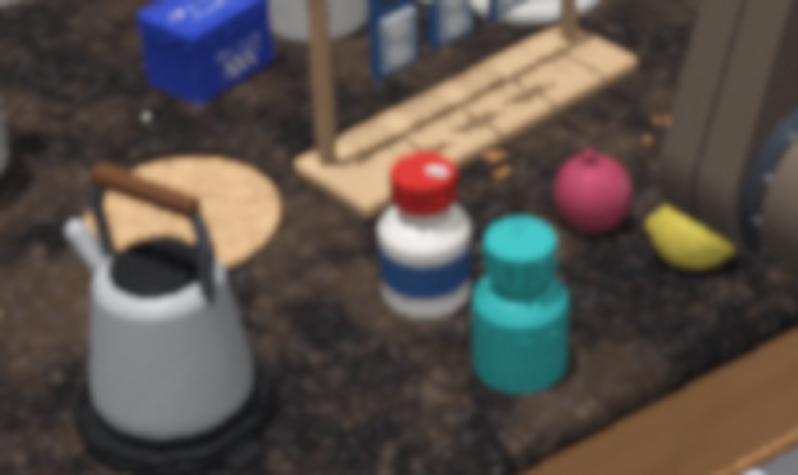

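The crop confirms the choice: white bottle with blue band and red cap, steel kettle on the black base, handle ends at crop (97,172) and (197,205). I'll move left and high, so the side view clears.

>>> {"name": "jog_arm", "arguments": {
  "deltas": "0.4 0.4 1 0 0 0;0.8 0.9 1 0 0 0;0.9 1 1 0 0 0;0.9 1 1 0 0 0;0.9 1 1 0 0 0;0.9 1 1 0 0 0;0.9 1 1 0 0 0;0.9 1 0 0 0 0;0.9 1 0 0 0 0;0.9 1 0 0 0 0;0.9 1 0 0 0 0;0.9 1 0 0 0 0;0.9 1 0 0 0 0;0.9 1 0 0 0 0;0.9 1 0 0 0 0;0.7 1 0 0 0 0;0.4 1 0 0 0 0;0 1 0 0 0 0;0 1 0 0 0 0;0 0.6 0 0 0 0"
}}

```text
time: 2.65
eef_pos: [0.4577, -0.2718, 0.3906]
tcp_rot: [0.991, 0.133, 0.0, 0.0]
contact_force: [-0.4, 0.2, 1.0]
opening: 0.999
finger_force: 0.0
```

```bash
python3 - <<'E'
from h import *
print(get_state()['time'],get_state()['eef_pos'],get_state()['qpos'])
S=np.load('pics/scene0.npy',allow_pickle=True).item()
e=[onz(S,150+u/3.8,185+v/3.8,.206) for u,v in ((97,172),(197,205))]
print(e,(e[0]+e[1])/2,np.arctan2(*(e[0]-e[1])[1::-1]))
d=cam('wrist'); np.save('pics/w1.npy',d,allow_pickle=True); cv2.imwrite('pics/w1.png',d['color'])
E
```

```text
2.65 [ 0.45765976 -0.27182916  0.39062258] [-7.26615574e-01 -1.06725193e-01  1.74623148e+00 -1.26426757e-04
  1.50160841e+00  5.77122416e-01]
[array([0.48463776, 0.37363817, 0.206     ]), array([0.40768509, 0.33522801, 0.206     ])] [0.44616143 0.35443309 0.206     ] 0.46295940916616546
```

View pics/w1.png

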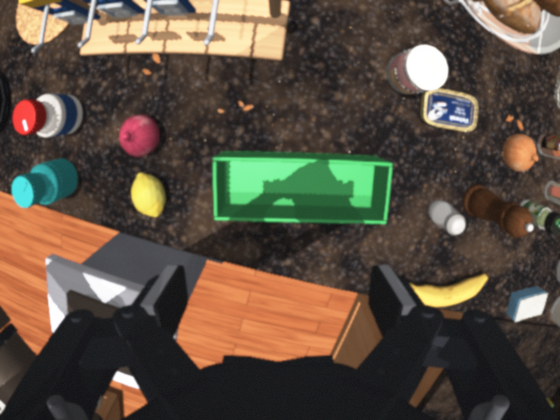

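Wrist view: caddy rim corners (213,157), (391,157), (388,222), (213,220); jar lid (428,68), onion (140,135), lemon (148,195), red cap (28,118). The peg tips are at (38,48), (90,32), (143,38) and (208,40), and the last peg (4) is empty.

>>> {"name": "jog_arm", "arguments": {
  "deltas": "0.3 0.5 0 0 0 0.5;0.3 1 0 0 0 0.5;0.3 1 0 0 0 0.5;0.3 1 0 0 0 0.5;0 1 0 0 0 0;0 1 0 0 0 0;0 1 0 0 0 0;0 1 0 0 0 0;0 1 0 0 0 0;0 1 0 0 0 0;0 1 0 0 0 0;0 1 0 0 0 0;0 1 0 0 0 0;0 1 0 0 0 0;0 1 0 0 0 0;0 1 0 0 0 0;0 1 0 0 0 0;0 1 0 0 0 0;0 1 0 0 0 0;0 1 0 0 0 0"
}}

```text
time: 5.2
eef_pos: [0.4817, 0.1182, 0.3904]
tcp_rot: [0.973, 0.231, 0.0, -0.0]
contact_force: [-0.2, 0.1, -0.3]
opening: 0.996
finger_force: 0.0
```

>>> {"name": "jog_arm", "arguments": {
  "deltas": "-0.1 1 0 0 0 0;-0.3 1 0 0 0 0;-0.4 1 0 0 0 0;-0.4 1 0 0 0 0;-0.4 1 0 0 0 0;-0.4 1 0 0 0 0;0 0.5 0 0 0 0;0 0 0 0 0 0;0 0 0 0 0 0"
}}

```text
time: 6.32
eef_pos: [0.4422, 0.2466, 0.3902]
tcp_rot: [0.973, 0.231, -0.0, 0.0]
contact_force: [0.0, -0.4, 0.3]
opening: 1.001
finger_force: 0.0
```

```bash
python3 - <<'E'
from h import *
W=np.load('pics/w1.npy',allow_pickle=True).item()
for p in ((213,157),(391,157),(388,222),(213,220)): print('caddy',onz(W,*p,.08,True).round(3))
for p,z in (((38,48),.215),((90,32),.215),((143,38),.215),((208,40),.215),((28,118),.122),((428,68),.09),((140,135),.04),((148,195),.03)): print(onz(W,*p,z,True).round(3))
print(get_state()['time'],get_state()['eef_pos'],get_state()['qpos'])
d=cam('wrist'); np.save('pics/w2.npy',d,allow_pickle=True); cv2.imwrite('pics/w2.png',d['color'])
d=cam('side'); np.save('pics/d2.npy',d,allow_pickle=True); cv2.imwrite('pics/d2.png',cv2.resize(d['color'],(800,600)))
E
```

```text
caddy [ 0.457 -0.183  0.08 ]
caddy [ 0.524 -0.419  0.08 ]
caddy [ 0.433 -0.448  0.08 ]
caddy [ 0.369 -0.203  0.08 ]
[0.556 0.027 0.215]
[ 0.577 -0.043  0.215]
[ 0.577 -0.107  0.215]
[ 0.585 -0.172  0.215]
[0.459 0.108 0.122]
[ 0.661 -0.432  0.09 ]
[ 0.457 -0.055  0.04 ]
[ 0.363 -0.083  0.03 ]
6.325 [0.44218775 0.24656597 0.39022143] [ 3.08191050e-01 -1.67570207e-01  1.80131510e+00 -3.58817406e-04
  1.50801182e+00  1.41266319e+00]
```

View pics/w2.png

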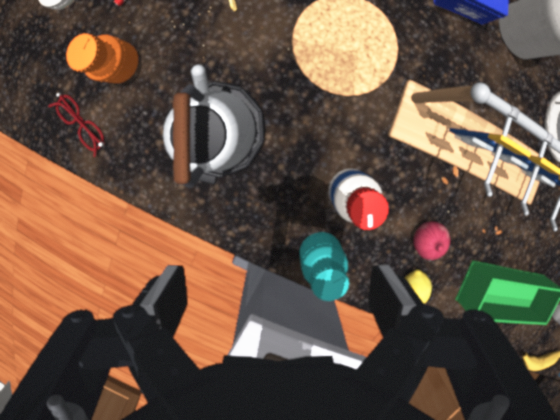

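View pics/d2.png

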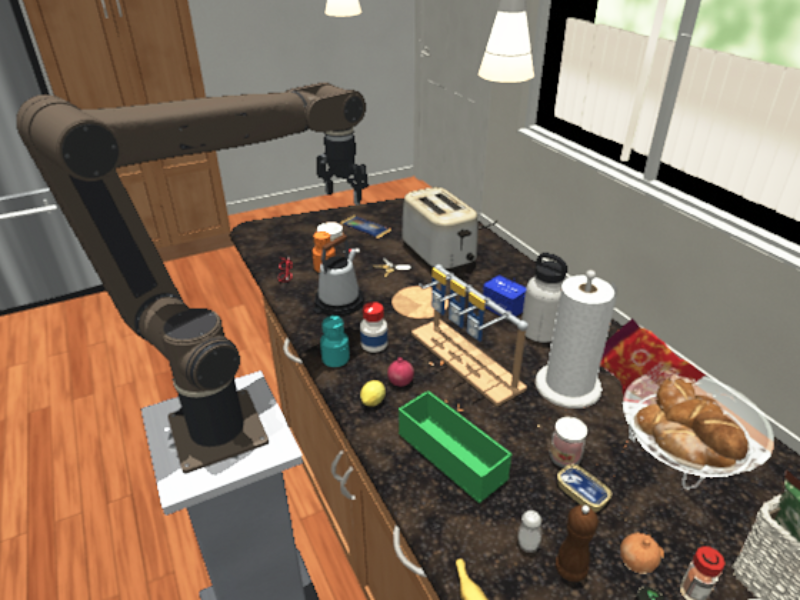

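Wrist view 2: the kettle handle runs from (181,95) to (181,182), parallel to tool x, and the mat is centred at (345,45). The side view clearly shows the caddy rim at (400,405), (430,395), (510,455), (478,495), the three packs on pegs 1 to 3, and peg 4 empty.

```bash
cat >> h.py <<'E'
def tri(*obs):
    A=np.zeros((3,3));b=np.zeros(3)
    for o,r in obs:
        r=r/np.linalg.norm(r); P=np.eye(3)-np.outer(r,r); A+=P; b+=P@o
    return np.linalg.solve(A,b)
def circ(P):
    A=np.c_[2*P[:,:2],np.ones(len(P))]; s=np.linalg.lstsq(A,(P[:,:2]**2).sum(1),rcond=None)[0]
    return s[:2],np.sqrt(s[2]+s[0]**2+s[1]**2)
def hull(img,lo,hi,roi=None):
    m=cv2.inRange(cv2.cvtColor(img,cv2.COLOR_BGR2HSV),lo,hi)
    if roi: z=np.zeros_like(m); x0,y0,x1,y1=roi; z[y0:y1,x0:x1]=m[y0:y1,x0:x1]; m=z
    m=cv2.morphologyEx(m,cv2.MORPH_OPEN,np.ones((3,3)))
    c=max(cv2.findContours(m,0,1)[0],key=cv2.contourArea); return c[:,0,:].astype(float),m
E
python3 - <<'E'
from h import *
W=np.load('pics/w2.npy',allow_pickle=True).item();D=np.load('pics/d2.npy',allow_pickle=True).item()
S=cam('scene'); np.save('pics/s2.npy',S,allow_pickle=True)
c,_=hull(W['color'],(8,50,120),(25,200,255),(285,0,402,98)); P=np.array([onz(W,*p,.006,True) for p in c]); print('mat',circ(P))
e=[onz(W,181,y,.212,True) for y in (95,182)]; print('handle',e,(e[0]+e[1])/2,np.arctan2(*(e[0]-e[1])[1::-1]))
# base outer lip? handle cross view
hm=(181,138); s=[(150+u/3.8,185+v/3.8) for u,v in ((97,172),(197,205))]; sm=np.mean(s,0)
print('tri handle',tri(ray(W,*hm,True),ray(S,*sm)))
for i,p in enumerate(((400,405),(430,395),(510,455),(478,495))): print('caddyD',onz(D,p[0]*.7,p[1]*.7,.08).round(3))
c,m=hull(W['color'],(0,160,120),(6,255,255),(330,170,400,240)); c2=np.array([onz(W,*p,.122,True) for p in c]); print('cap', c2.mean(0), c2.min(0),c2.max(0))
cv2.imwrite('pics/rackD.png',cv2.resize(D['color'][180:285,280:380],None,fx=6,fy=5.7,interpolation=cv2.INTER_CUBIC))
E
```

```text
mat (array([0.66475594, 0.23635985]), np.float64(0.08410083379942364))
handle [array([0.49001921, 0.36961486, 0.212     ]), array([0.41375412, 0.33512015, 0.212     ])] [0.45188666 0.3523675  0.212     ] 0.4247650872676015
tri handle [0.45067063 0.3533705  0.20275175]
caddyD [ 0.375 -0.198  0.08 ]
caddyD [ 0.45  -0.201  0.08 ]
caddyD [ 0.508 -0.427  0.08 ]
caddyD [ 0.396 -0.479  0.08 ]
cap [0.4595103 0.122203  0.122    ] [0.43361157 0.0948351  0.122     ] [0.48527818 0.14938953 0.122     ]
```

View pics/rackD.png

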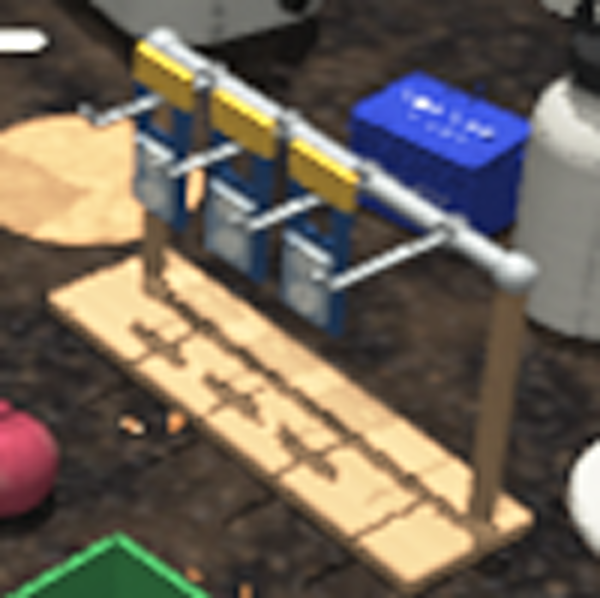

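The rack crop shows peg tips at (88,112), (172,168), (253,222) and (338,283), foot corners at (50,298), (165,250), (405,585) and (530,515), and packs on pegs 1 to 3. Next I go to the kettle handle.

>>> {"name": "jog_arm", "arguments": {
  "deltas": "0.25 0.9 0 0 0 0;0.2 0.9 0 0 0 0;0 0.9 -0.3 0 0 0;0 0.9 -0.6 0 0 0;0 0.9 -0.9 0 0 0;0 0.85 -0.9 0 0 0;0 0 -1 0 0 -0.2;0 0 -1 0 0 0;0 0 -1 0 0 0;0 0 -1 0 0 0;0 0 -0.8 0 0 0;0 0 -0.7 0 0 0;0 0 -0.6 0 0 0;0 0 -0.5 0 0 0;0 0 0 0 0 0;0 0 0 0 0 0"
}}

```text
time: 8.48
eef_pos: [0.4513, 0.3541, 0.2049]
tcp_rot: [0.975, 0.222, 0.001, -0.0]
contact_force: [-0.0, -0.5, -0.2]
opening: 1.0
finger_force: 0.0
```

```bash
python3 - <<'E'
from h import *
print(get_state()['eef_pos'],get_state()['contact_force'])
W=np.load('pics/w1.npy',allow_pickle=True).item();D=np.load('pics/d2.npy',allow_pickle=True).item()
q=lambda u,v:(280+u/6,180+v/5.7)
for p in ((88,112),(172,168),(253,222),(338,283)): print('tip',onz(D,*q(*p),.215).round(3))
for p in ((165,40),(518,270)): print('knob',onz(D,*q(*p),.205).round(3))
for p in ((50,298),(165,250),(405,585),(530,515)): print('foot',onz(D,*q(*p),.015).round(3))
W=cam('wrist'); cv2.imwrite('pics/w3.png',W['color'])
E
```

```text
[0.45131343 0.35409662 0.20491441] [-0.01620351 -0.45277609 -0.19874761]
tip [0.55  0.028 0.215]
tip [ 0.563 -0.049  0.215]
tip [ 0.574 -0.117  0.215]
tip [ 0.583 -0.188  0.215]
knob [0.642 0.095 0.205]
knob [ 0.685 -0.212  0.205]
foot [0.565 0.1   0.015]
foot [0.66  0.113 0.015]
foot [ 0.611 -0.241  0.015]
foot [ 0.71  -0.224  0.015]
```

View pics/w3.png

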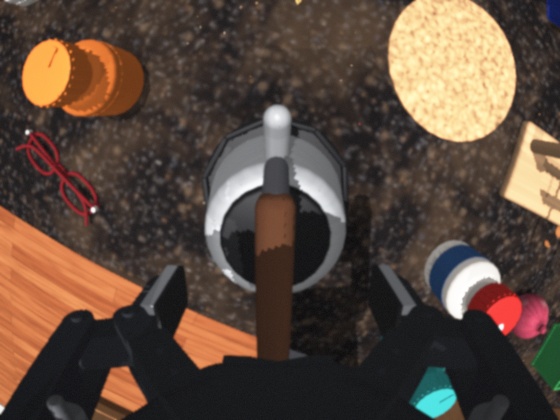

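The handle is centred between the fingers (column 275). I'll grip and lift.

>>> {"name": "jog_arm", "arguments": {
  "deltas": "0 0 0 0 0 0;0 0 0 0 0 0;0 0 0 0 0 0;0 0 0 0 0 0;0 0 0 0 0 0;0 0 0 0 0 0;0 0 0.2 0 0 0;0 0 0.4 0 0 0;0 0 0.5 0 0 0;0 0 0.6 0 0 0;0 0 0.5 0 0 0;0 0 0.2 0 0 0;0 0 0 0 0 0;0 0 0 0 0 0",
  "gripper": 0,
  "squeeze": 80
}}

```text
time: 10.28
eef_pos: [0.4507, 0.3537, 0.2517]
tcp_rot: [0.975, 0.222, -0.001, 0.0]
contact_force: [0.1, -0.6, -6.5]
opening: 0.171
finger_force: 78.1
```

>>> {"name": "jog_arm", "arguments": {
  "deltas": "0.3 -0.2 0 0 0 0;0.5 -0.25 0 0 0 0;0.75 -0.41 0 0 0 0;0.75 -0.41 0 0 0 0;0.75 -0.41 0 0 0 0;0.75 -0.41 0 0 0 0;0.75 -0.41 0 0 0 0;0.75 -0.41 0 0 0 0;0.75 -0.41 0 0 0 0;0.75 -0.41 0 0 0 0;0.75 -0.41 0 0 0 0;0.75 -0.41 0 0 0 0;0.75 -0.41 0 0 0 0;0.75 -0.41 0 0 0 0;0.5 -0.25 0 0 0 0;0.3 -0.2 0 0 0 0;0.1 -0.1 0 0 0 0;0 0 0 0 0 0;0 0 0 0 0 0"
}}

```text
time: 12.65
eef_pos: [0.6646, 0.2359, 0.2524]
tcp_rot: [0.975, 0.222, -0.0, -0.0]
contact_force: [-0.0, 0.7, -5.8]
opening: 0.17
finger_force: 78.0
```

```bash
python3 - <<'E'
from h import *
s=get_state();print(s['eef_pos'],s['contact_force'],s['opening'],s['finger_force'])
a=cam('scene')['color'][170:310,140:330]; cv2.imwrite('pics/c4.png',cv2.resize(a,None,fx=4,fy=4,interpolation=cv2.INTER_CUBIC))
E
```

```text
[0.66458195 0.23585787 0.25237217] [-0.03346194  0.66506142 -5.84693734] 0.1703786045730797 78.02446961402893
```

View pics/c4.png

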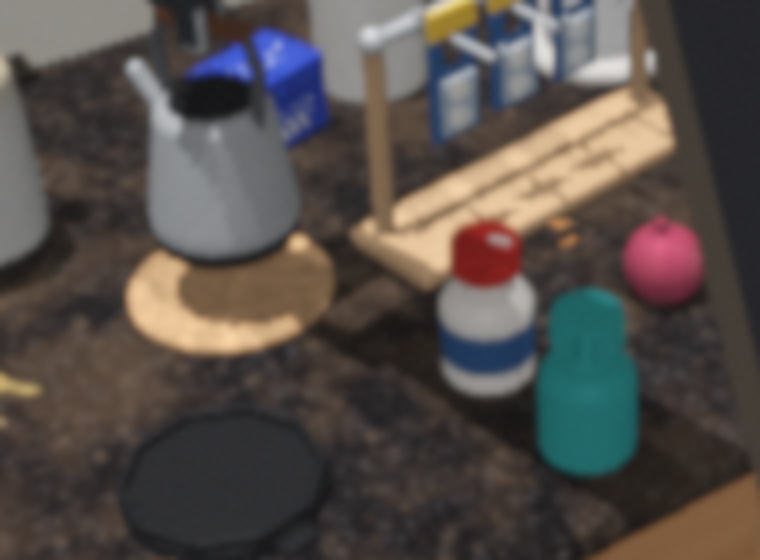

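The kettle hangs upright above the mat (its foot at crop (225,235), the mat at (230,290)). I'll lower it.

>>> {"name": "jog_arm", "arguments": {
  "deltas": "0 0 -0.4 0 0 0;0 0 -0.6 0 0 0;0 0 -0.6 0 0 0;0 0 -0.5 0 0 0;0 0 -0.25 0 0 0;0 0 -0.15 0 0 0;0 0 -0.1 0 0 0;0 0 -0.08 0 0 0;0 0 0 0 0 0;0 0 0 0 0 0"
}}

```text
time: 13.95
eef_pos: [0.6651, 0.2355, 0.199]
tcp_rot: [0.975, 0.222, 0.0, 0.0]
contact_force: [0.3, 0.4, -6.0]
opening: 0.172
finger_force: 78.0
```

>>> {"name": "jog_arm", "arguments": {
  "deltas": "0 0 -0.08 0 0 0;0 0 -0.08 0 0 0;0 0 0 0 0 0;0 0 0 0 0 0"
}}

```text
time: 14.45
eef_pos: [0.6652, 0.2358, 0.1965]
tcp_rot: [0.975, 0.222, 0.001, -0.0]
contact_force: [-1.6, 0.8, -1.6]
opening: 0.173
finger_force: 78.6
```

>>> {"name": "jog_arm", "arguments": {
  "deltas": "0 0 -0.04 0 0 0;0 0 0 0 0 0;0 0 0 0 0 0"
}}

```text
time: 14.82
eef_pos: [0.6654, 0.2358, 0.1965]
tcp_rot: [0.975, 0.222, 0.001, -0.0]
contact_force: [-2.8, 1.4, 5.5]
opening: 0.172
finger_force: 79.5
```

>>> {"name": "jog_arm", "arguments": {
  "deltas": "0 0 0 0 0 0;0 0 0 0 0 0;0 0 0 0 0 0;0 0 0 0 0 0;0 0 0 0 0 0;0 0 0.3 0 0 0;0 0 0.7 0 0 0;0 0 1 0 0 0;0 0 1 0 0 0;0 0 1 0 0 0;-0.5 0 1 0 0 0;-0.7 -0.3 1 0 0 0;-0.8 -0.6 1 0 0 0.5;-0.8 -0.8 0.5 0 0 0.8;0 -1 0 0 0 1;0 -1 0 0 0 1;0 -1 0 0 0 1;0 -1 0 0 0 1;0 0 0 0 0 0;0 0 0 0 0 0",
  "gripper": 1
}}

```text
time: 17.32
eef_pos: [0.6087, 0.1221, 0.3452]
tcp_rot: [0.883, 0.469, 0.0, -0.0]
contact_force: [0.1, -0.2, -0.1]
opening: 0.998
finger_force: 0.0
```

```bash
python3 - <<'E'
from h import *
s=get_state();print(s['time'],s['eef_pos'],s['tcp_rot'])
W=cam('wrist'); cv2.imwrite('pics/w5.png',W['color']); np.save('pics/w5.npy',W,allow_pickle=True)
D=cam('side'); np.save('pics/d5.npy',D,allow_pickle=True);cv2.imwrite('pics/d5.png',D['color'])
E
```

```text
17.325 [0.60871377 0.12208283 0.34522888] [ 8.83371331e-01  4.68673654e-01  2.77654995e-04 -1.40818533e-04]
```

View pics/w5.png

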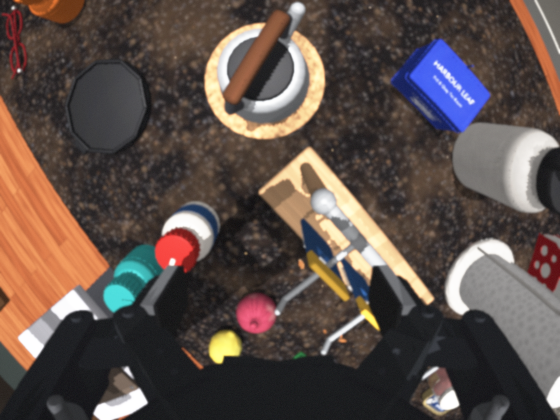

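The kettle stands centred on the mat (lid (262,70), mat centre (265,80)). Pack headers are visible at (328,275) and (372,315). I'll turn the tool to match the rack and look from above it.

>>> {"name": "jog_arm", "arguments": {
  "deltas": "0 -0.7 0.3 0 0 0.8;0 -1 0.5 0 0 0.9;0 -1 0.5 0 0 0.9;0 -1 0.5 0 0 0.9;0 -1 0.5 0 0 0.9;0 -1 0.5 0 0 0.9;0 -1 0.2 0 0 0.8;0 -1 0 0 0 0.8;0 -0.8 0 0 0 0.45;0 0 0 0 0 0;0 0 0 0 0 0"
}}

```text
time: 18.8
eef_pos: [0.609, -0.0476, 0.4047]
tcp_rot: [0.656, 0.755, 0.0, -0.0]
contact_force: [0.2, 0.3, -0.1]
opening: 0.998
finger_force: 0.0
```

```bash
python3 - <<'E'
from h import *
s=get_state();print(s['time'],s['eef_pos'],s['tcp_rot'],s['qpos'])
W=cam('wrist'); cv2.imwrite('pics/w6.png',W['color']); np.save('pics/w6.npy',W,allow_pickle=True)
R,t,f=mats(W);print(-R.T@t)
D=np.load('pics/d2.npy',allow_pickle=True).item(); D5=np.load('pics/d5.npy',allow_pickle=True).item()
for n,d in(('w',W),('d2',D)):
    m=cv2.inRange(cv2.cvtColor(d['color'],cv2.COLOR_BGR2HSV),(18,150,90),(32,255,255))
    k,l,st,c=cv2.connectedComponentsWithStats(m)
    for i in range(1,k):
        if st[i,4]>15: print(n,st[i],c[i].round(1))
E
```

```text
18.8 [ 0.60903632 -0.04762494  0.40471217] [ 6.55594917e-01  7.55112735e-01  1.51658875e-04 -2.00069788e-04] [-2.44138798e-01  7.14198025e-02  1.54582244e+00  4.52311653e-04
  1.52456942e+00 -3.85015615e-01]
[0.60019744 0.02389063 0.52736159]
w [291  74   2  21  33] [291.4  85.5]
w [291  96   8  26  90] [293.  111.2]
w [294 143   9  54 332] [297.8 171. ]
w [109 149  37  35 731] [126.1 163.1]
w [294 211   7  52 230] [297.  234.5]
w [122 369  19  43 180] [129.5 392.2]
w [112 378   6  17  18] [114.1 385.8]
d2 [302 187  10  12  60] [306.5 192.8]
d2 [315 196  11  11  64] [320.  201.3]
d2 [328 205  11  12  71] [333.2 210.5]
d2 [252 270  12  14  62] [257.7 278.5]
```

View pics/w6.png

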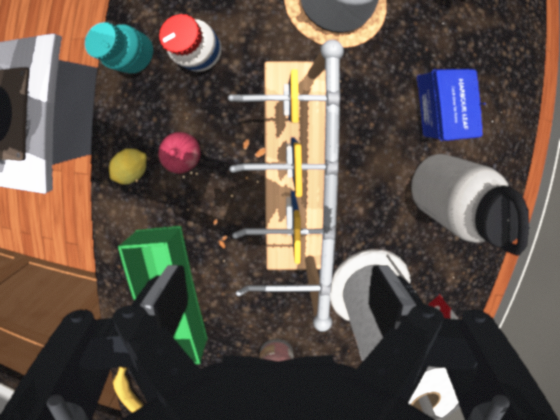

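The view from above shows headers (edge-on yellow) at (294,97), (298,170) and (297,236), peg tips at (232,97), (232,168), (237,234) and (240,292), and bar knobs at (333,48) and (322,323). Peg 4 is empty, and the caddy has not moved.

```bash
python3 - <<'E'
from h import *
W=np.load('pics/w6.npy',allow_pickle=True).item();D=np.load('pics/d2.npy',allow_pickle=True).item()
R=lambda u,v:ray(W,u,v,True)
tips=[onz(W,*p,.214,True) for p in((232,97),(232,168),(237,234),(240,292))]
kn=[onz(W,*p,.206,True) for p in((333,48),(322,323))]
hd=[onz(W,*p,.227,True) for p in((293.5,97),(298,170),(297,236))]
for p in tips+kn+hd: print(p.round(4))
k=kn[0]-kn[1]; print('yaw bar',np.arctan2(-k[0],k[1]),np.hypot(*k[:2]),(kn[0]+kn[1])/2)
for e in (((295,74),(293,121)),((296,144),(300,196)),((295,212),(299,262))):
    a,b=[onz(W,*p,.227,True) for p in e]; print('hdr ends',a.round(4),b.round(4),'yaw',np.arctan2(-(a-b)[0],(a-b)[1]),np.linalg.norm(a-b))
for h,p in zip(((293.5,97),(298,170),(297,236)),((306.5,192.8),(320,201.3),(333.2,210.5))): print('tri',tri(R(*h),ray(D,*p)).round(4))
for h,p in zip(((232,97),(232,168),(237,234),(240,292)),((88,112),(172,168),(253,222),(338,283))): print('tritip',tri(R(*h),ray(D,280+p[0]/6,180+p[1]/5.7)).round(4))
c=[onz(W,*p,.08,True) for p in ((122,243),(180,228),(207,345))]; print('caddy',np.round(c,3))
E
```

```text
[0.555  0.0376 0.214 ]
[ 0.5635 -0.0311  0.214 ]
[ 0.5758 -0.0988  0.214 ]
[ 0.5856 -0.1676  0.214 ]
[0.6445 0.1017 0.206 ]
[ 0.6875 -0.2033  0.206 ]
[0.6124 0.0443 0.227 ]
[ 0.6266 -0.0223  0.227 ]
[ 0.636  -0.0874  0.227 ]
yaw bar 0.14003718757759004 0.30799028887270397 [ 0.66597161 -0.05081877  0.206     ]
hdr ends [0.6107 0.0658 0.227 ] [0.6152 0.0223 0.227 ] yaw 0.10254218608767529 0.043738406393367096
hdr ends [0.6211 0.0016 0.227 ] [ 0.6324 -0.0468  0.227 ] yaw 0.2298503561407049 0.049689479247880634
hdr ends [ 0.6301 -0.0632  0.227 ] [ 0.6426 -0.1153  0.227 ] yaw 0.23583215872448182 0.05357996401020954
tri [0.6114 0.046  0.2154]
tri [ 0.6261 -0.0233  0.2147]
tri [ 0.6363 -0.0916  0.2138]
tritip [0.5548 0.0374 0.2081]
tritip [ 0.5663 -0.0349  0.2058]
tritip [ 0.5785 -0.1044  0.205 ]
tritip [ 0.5883 -0.1757  0.204 ]
caddy [[ 0.379 -0.196  0.08 ]
 [ 0.478 -0.155  0.08 ]
 [ 0.53  -0.372  0.08 ]]
```

The rack yaw is 0.14, which the tool already matches. Headers are at (0.612,0.046), (0.626,-0.022) and (0.636,-0.090). I'll take pack 3 first.

>>> {"name": "jog_arm", "arguments": {
  "deltas": "0.35 -0.6 -0.5 0 0 0;0.5 -0.8 -1 0 0 0;0.5 -0.7 -1 0 0 0;0 0 -1 0 0 0;0 0 -1 0 0 0;0 0 -1 0 0 0;0 0 -1 0 0 0;0 0 -1 0 0 0;0 0 -0.7 0 0 0;0 0 -0.45 0 0 0;0 0 0 0 0 0;0 0 0 0 0 0",
  "squeeze": 40
}}

```text
time: 20.35
eef_pos: [0.6365, -0.0907, 0.2327]
tcp_rot: [0.656, 0.755, 0.0, 0.001]
contact_force: [-0.7, 1.1, 0.3]
opening: 1.004
finger_force: 0.0
```

```bash
python3 - <<'E'
from h import *
s=get_state();print(s['time'],s['eef_pos'],s['contact_force'])
W=cam('wrist'); cv2.imwrite('pics/w7.png',W['color'])
E
```

```text
20.35 [ 0.63646053 -0.09066246  0.23265748] [-0.65444338  1.12360104  0.32715722]
```

View pics/w7.png

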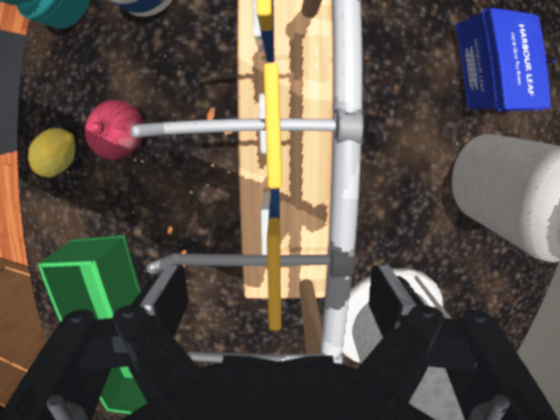

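Header 3 (column 276) is centred between the fingers. I'll close and raise it 18 mm.

>>> {"name": "jog_arm", "arguments": {
  "deltas": "0 0 0 0 0 0;0 0 0 0 0 0;0 0 0 0 0 0;0 0 0 0 0 0;0 0 0 0 0 0;0 0 0 0 0 0;0 0 0.3 0 0 0;0 0 0.4 0 0 0;0 0 0.2 0 0 0;0 0 0 0 0 0",
  "gripper": 0
}}

```text
time: 21.65
eef_pos: [0.6363, -0.0906, 0.2506]
tcp_rot: [0.656, 0.755, 0.0, 0.001]
contact_force: [0.0, -0.4, 0.4]
opening: 0.055
finger_force: 42.2
```

>>> {"name": "jog_arm", "arguments": {
  "deltas": "-0.3 -0.04 0 0 0 0;-0.6 -0.08 0 0 0 0;-0.6 -0.08 0 0 0 0;-0.6 -0.09 0 0 0 0;-0.6 -0.08 0 0 0 0;-0.6 -0.09 0 0 0 0;-0.6 -0.08 0 0 0 0;-0.6 -0.09 0 0 0 0;-0.5 -0.07 0 0 0 0;-0.3 -0.04 0 0 0 0;0 0 0 0 0 0"
}}

```text
time: 23.02
eef_pos: [0.5297, -0.1053, 0.2498]
tcp_rot: [0.656, 0.755, 0.0, 0.0]
contact_force: [0.3, -0.5, -1.1]
opening: 0.057
finger_force: 42.2
```

```bash
python3 - <<'E'
from h import *
s=get_state();print(s['time'],s['eef_pos'],s['contact_force'])
W=cam('wrist'); cv2.imwrite('pics/w8.png',W['color']); np.save('pics/w8.npy',W,allow_pickle=True)
D=cam('side'); np.save('pics/d8.npy',D,allow_pickle=True)
b=D['color'][150:370,240:400]
cv2.imwrite('pics/c8.png',np.hstack([cv2.resize(W['color'],(440,330)),cv2.resize(b,(240,330))]))
E
```

```text
23.025 [ 0.52974838 -0.10534214  0.24981048] [ 0.34855183 -0.50306211 -1.05711412]
```

View pics/c8.png

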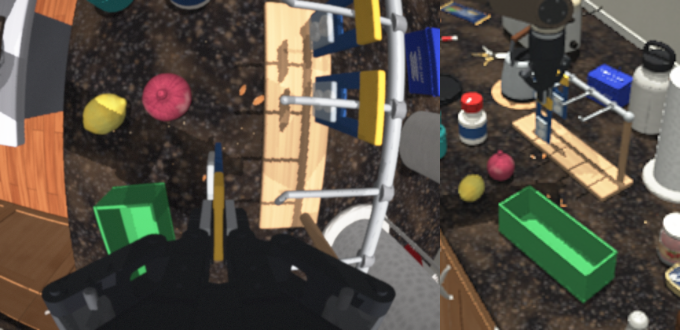

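Pack 3 is off the peg and held. Now I'll measure the caddy more precisely from its green outline.

```bash
python3 - <<'E'
from h import *
def show(n,d,fish,roi):
    c,m=hull(d['color'],(45,90,40),(85,255,255),roi)
    h=cv2.convexHull(c.astype(np.float32)); p=cv2.approxPolyDP(h,3,True)[:,0]
    for q in p: print(n,q,onz(d,*q,.08,fish).round(3)[:2],onz(d,*q,.0,fish).round(3)[:2])
show('w1',np.load('pics/w1.npy',allow_pickle=True).item(),True,None)
show('w8',np.load('pics/w8.npy',allow_pickle=True).item(),True,(100,220,235,390))
show('d8',np.load('pics/d8.npy',allow_pickle=True).item(),False,None)
E
```

```text
w1 [212. 157.] [ 0.456 -0.182] [ 0.443 -0.169]
w1 [223. 151.] [ 0.468 -0.195] [ 0.457 -0.184]
w1 [372. 155.] [ 0.518 -0.391] [ 0.516 -0.417]
w1 [390. 161.] [ 0.518 -0.419] [ 0.516 -0.45 ]
w1 [392. 177.] [ 0.497 -0.43 ] [ 0.491 -0.463]
w1 [386. 223.] [ 0.431 -0.445] [ 0.412 -0.481]
w1 [214. 220.] [ 0.37  -0.204] [ 0.34  -0.195]
w8 [208. 232.] [ 0.47  -0.151] [ 0.456 -0.183]
w8 [222. 305.] [ 0.49  -0.232] [ 0.481 -0.287]
w8 [137. 324.] [ 0.389 -0.281] [ 0.352 -0.349]
w8 [118. 263.] [ 0.37  -0.203] [ 0.329 -0.249]
w8 [144. 237.] [ 0.402 -0.167] [ 0.37  -0.203]
d8 [280. 284.] [ 0.374 -0.2  ] [ 0.411 -0.127]
d8 [297. 274.] [ 0.444 -0.185] [ 0.487 -0.111]
d8 [307. 278.] [ 0.464 -0.216] [ 0.508 -0.145]
d8 [357. 316.] [ 0.513 -0.42 ] [ 0.562 -0.366]
d8 [355. 335.] [ 0.468 -0.473] [ 0.513 -0.424]
d8 [334. 351.] [ 0.387 -0.491] [ 0.425 -0.443]
d8 [280. 305.] [ 0.333 -0.279] [ 0.367 -0.213]
```

The caddy centre is (0.444,-0.312), yaw 0.25. I'll place pack 3 at the far slot.

>>> {"name": "jog_arm", "arguments": {
  "deltas": "-0.1 -0.4 0.2 0 0 0;-0.2 -0.8 0.2 0 0 0;-0.23 -1 0 0 0 0.1;-0.23 -1 0 0 0 0.2;-0.23 -1 0 0 0 0.2;-0.23 -1 0 0 0 0.2;-0.23 -1 0 0 0 0.2;-0.23 -1 0 0 0 0.2;-0.23 -1 0 0 0 0;-0.23 -1 0 0 0 0;-0.23 -1 0 0 0 0;-0.23 -1 0 0 0 0;-0.23 -1 0 0 0 0;-0.23 -1 0 0 0 0;-0.23 -0.7 0 0 0 0;-0.23 -0.3 0 0 0 0;0 0 -0.5 0 0 0;0 0 0 0 0 0;0 0 0 0 0 0"
}}

```text
time: 25.5
eef_pos: [0.4597, -0.3887, 0.2474]
tcp_rot: [0.613, 0.79, 0.0, -0.0]
contact_force: [0.3, -0.1, -0.1]
opening: 0.059
finger_force: 42.2
```

```bash
python3 - <<'E'
from h import *
s=get_state();print(s['time'],s['eef_pos'],s['contact_force'],s['tcp_rot'])
D=cam('side'); S=cam('scene');W=cam('wrist')
b=D['color'][190:380,230:400]
cv2.imwrite('pics/c9.png',np.hstack([cv2.resize(W['color'],(440,330)),cv2.resize(b,(300,330))]))
E
```

```text
25.5 [ 0.4597461  -0.38866117  0.24742674] [ 0.29381292 -0.11508777 -0.0638617 ] [ 6.12719235e-01  7.90300605e-01  1.26074617e-04 -2.75870066e-04]
```

View pics/c9.png

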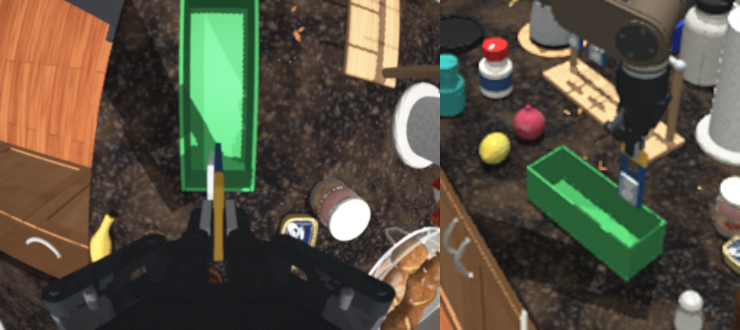

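The pack hangs centred over the far end of the caddy. I'll lower and release it.

>>> {"name": "jog_arm", "arguments": {
  "deltas": "0.1 0 -0.6 0 0 0;0 0 -1 0 0 0;0 0 -1 0 0 0;0 0 -1 0 0 0;0 0 -1 0 0 0;0 0 -0.7 0 0 0;0 0 -0.35 0 0 0;0 0 -0.15 0 0 0;0 0 0 0 0 0;0 0 0 0 0 0"
}}

```text
time: 26.9
eef_pos: [0.4619, -0.3897, 0.1326]
tcp_rot: [0.613, 0.79, -0.0, 0.001]
contact_force: [0.1, 1.0, -0.6]
opening: 0.055
finger_force: 42.2
```

>>> {"name": "jog_arm", "arguments": {
  "deltas": "0 0 0 0 0 0;0 0 0 0 0 0;0 0 0 0 0 0;0 0 0 0 0 0;0 0 0 0 0 0;0 0 0.5 0 0 0;0 0 1 0 0 0;0 0 1 0 0 0;0 0 1 0 0 0;0 0 1 0 0 0;0.2 0.5 1 0 0 0;0.4 1 1 0 0 0;0.4 1 1 0 0 0;0.4 1 0 0 0 -0.2;0.4 1 0 0 0 -0.2;0.4 1 0 0 0 -0.2;0.4 1 0 0 0 -0.2;0.4 1 0 0 0 -0.2;0.4 1 0 0 0 -0.1;0.4 1 0 0 0 0",
  "gripper": 1
}}

```text
time: 29.4
eef_pos: [0.538, -0.197, 0.2824]
tcp_rot: [0.655, 0.756, 0.0, -0.0]
contact_force: [-0.5, -0.4, -0.4]
opening: 1.003
finger_force: 0.0
```

>>> {"name": "jog_arm", "arguments": {
  "deltas": "0.5 1 0 0 0 0;0.5 1 0 0 0 0;0.5 1 0 0 0 0;0.5 1 0 0 0 0;0.5 1 0 0 0 0;0.5 1 0 0 0 0;0.5 1 0 0 0 0;0.5 1 0 0 0 0;0.4 0.9 0 0 0 0;0 0 0 0 0 0;0 0 0 0 0 0"
}}

```text
time: 30.78
eef_pos: [0.6255, -0.0215, 0.2816]
tcp_rot: [0.656, 0.755, -0.0, -0.0]
contact_force: [0.3, 0.2, 0.3]
opening: 0.998
finger_force: 0.0
```

```bash
python3 - <<'E'
from h import *
s=get_state();print(s['time'],s['eef_pos'],s['contact_force'],s['tcp_rot'])
D=cam('side'); W=cam('wrist'); np.save('pics/w10.npy',W,allow_pickle=True);np.save('pics/d10.npy',D,allow_pickle=True)
b=D['color'][190:380,230:400]
cv2.imwrite('pics/c10.png',np.hstack([cv2.resize(W['color'],(440,330)),cv2.resize(b,(300,330))]))
E
```

```text
30.775 [ 0.62550415 -0.02153788  0.28156291] [0.30611761 0.19761946 0.27198691] [ 6.55575659e-01  7.55129433e-01 -2.97456595e-04 -7.98239529e-05]
```

View pics/c10.png

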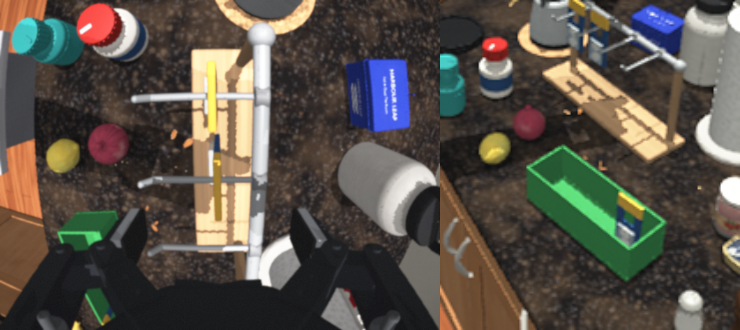

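I've now viewed 15 pictures, one over the limit of 14, so from here I'll only measure by numbers. Pack 3 leans inside the caddy, and header 2 is centred between the fingers (column 217 of 440).

>>> {"name": "jog_arm", "arguments": {
  "deltas": "0 0 -0.8 0 0 0;0 0 -0.9 0 0 0;0 0 -0.5 0 0 0;0 0 -0.25 0 0 0;0 0 0 0 0 0"
}}

```text
time: 31.5
eef_pos: [0.6255, -0.0213, 0.2322]
tcp_rot: [0.656, 0.755, -0.0, -0.0]
contact_force: [0.1, 0.1, -0.4]
opening: 0.999
finger_force: 0.0
```

>>> {"name": "jog_arm", "arguments": {
  "deltas": "0 0 0 0 0 0;0 0 0 0 0 0;0 0 0 0 0 0;0 0 0 0 0 0;0 0 0 0 0 0;0 0 0 0 0 0;0 0 0.3 0 0 0;0 0 0.4 0 0 0;0 0 0.2 0 0 0;0 0 0 0 0 0",
  "gripper": 0
}}

```text
time: 32.75
eef_pos: [0.6259, -0.0214, 0.2515]
tcp_rot: [0.656, 0.755, 0.0, 0.001]
contact_force: [-0.3, -0.8, -1.0]
opening: 0.058
finger_force: 42.0
```

>>> {"name": "jog_arm", "arguments": {
  "deltas": "-0.3 -0.04 0 0 0 0;-0.6 -0.08 0 0 0 0;-0.6 -0.08 0 0 0 0;-0.6 -0.09 0 0 0 0;-0.6 -0.08 0 0 0 0;-0.6 -0.09 0 0 0 0;-0.6 -0.08 0 0 0 0;-0.6 -0.09 0 0 0 0;-0.5 -0.07 0 0 0 0;-0.3 -0.04 0 0 0 0;0 0 0 0 0 0"
}}

```text
time: 34.12
eef_pos: [0.5194, -0.0361, 0.2508]
tcp_rot: [0.656, 0.755, 0.0, 0.0]
contact_force: [-0.7, -0.8, -0.0]
opening: 0.055
finger_force: 41.9
```

```bash
cat > chk.py <<'E'
from h import *
# caddy outline from side, and yellow blobs in wrist + side
s=get_state();print(s['time'],s['eef_pos'].round(4),s['contact_force'].round(1),s['opening'],s['finger_force'])
D=cam('side');W=cam('wrist')
c,m=hull(D['color'],(45,90,40),(85,255,255)); p=cv2.approxPolyDP(cv2.convexHull(c.astype(np.float32)),3,True)[:,0]
for q in p: print('caddy',q,onz(D,*q,.08).round(3)[:2])
for n,d in(('w',W),('d',D)):
    m=cv2.inRange(cv2.cvtColor(d['color'],cv2.COLOR_BGR2HSV),(18,150,90),(32,255,255))
    k,l,st,cc=cv2.connectedComponentsWithStats(m)
    for i in range(1,k):
        if st[i,4]>15: print(n,st[i],cc[i].round(1))
E
python3 chk.py
```

```text
34.125 [ 0.5194 -0.0361  0.2508] [-0.7 -0.8 -0. ] 0.055425436544799075 41.93672239780426
caddy [280. 284.] [ 0.374 -0.2  ]
caddy [296. 274.] [ 0.441 -0.183]
caddy [303. 275.] [ 0.459 -0.198]
caddy [357. 316.] [ 0.513 -0.42 ]
caddy [355. 335.] [ 0.468 -0.473]
caddy [334. 351.] [ 0.387 -0.491]
caddy [280. 305.] [ 0.333 -0.279]
w [ 450   88   35   97 2547] [465.9 133.9]
w [ 112  179   53   49 1524] [137.4 199.8]
w [ 271  219   14  112 1293] [277.9 274.2]
d [221 163   8   3  17] [223.8 164.2]
d [306 191   6   8  30] [309.  194.7]
d [296 205   5   8  23] [298.7 208.9]
d [252 270  12  14 110] [257.5 276.5]
d [331 300  15  16  99] [337.5 308.2]
d [322 404   4  16  18] [322.9 412.2]
```

>>> {"name": "jog_arm", "arguments": {
  "deltas": "-0.25 -0.4 0.2 0 0 0;-0.25 -0.8 0.2 0 0 0;-0.25 -1 0 0 0 0.1;-0.25 -1 0 0 0 0.2;-0.25 -1 0 0 0 0.2;-0.25 -1 0 0 0 0.2;-0.25 -1 0 0 0 0.2;-0.25 -1 0 0 0 0.2;-0.25 -1 0 0 0 0;-0.25 -1 0 0 0 0;-0.25 -1 0 0 0 0;-0.25 -1 0 0 0 0;-0.25 -1 0 0 0 0;-0.25 -1 0 0 0 0;-0.25 -0.55 0 0 0 0;0 0 -0.6 0 0 0;0 0 -0.8 0 0 0;0 0 0 0 0 0"
}}

```text
time: 36.48
eef_pos: [0.4437, -0.3095, 0.2278]
tcp_rot: [0.613, 0.79, 0.0, -0.003]
contact_force: [-0.2, -0.6, 0.2]
opening: 0.053
finger_force: 41.9
```

```bash
python3 chk.py
```

```text
36.475 [ 0.4437 -0.3095  0.2278] [-0.2 -0.6  0.2] 0.05271840110668335 41.9222366809845
caddy [279. 285.] [ 0.369 -0.202]
caddy [301. 274.] [ 0.456 -0.191]
caddy [357. 316.] [ 0.513 -0.42 ]
caddy [355. 335.] [ 0.468 -0.473]
caddy [334. 351.] [ 0.387 -0.491]
caddy [280. 305.] [ 0.333 -0.279]
w [ 271  219   14  117 1331] [277.6 277. ]
d [320 266   7   9  37] [323.1 270.5]
d [252 270  12  14  93] [257.5 277.3]
d [331 301  15  15 100] [337.4 308.2]
```

>>> {"name": "jog_arm", "arguments": {
  "deltas": "0 0 -0.7 0 0 0;0 0 -1 0 0 0;0 0 -1 0 0 0;0 0 -1 0 0 0;0 0 -0.7 0 0 0;0 0 -0.3 0 0 0;0 0 -0.1 0 0 0;0 0 0 0 0 0;0 0 0 0 0 0"
}}

```text
time: 37.7
eef_pos: [0.4449, -0.3114, 0.1355]
tcp_rot: [0.613, 0.79, -0.0, 0.001]
contact_force: [-0.4, -0.3, -0.7]
opening: 0.058
finger_force: 41.9
```

>>> {"name": "jog_arm", "arguments": {
  "deltas": "0 0 0 0 0 0;0 0 0 0 0 0;0 0 0 0 0 0;0 0 0 0 0 0;0 0 0 0 0 0;0 0 0.5 0 0 0;0 0 1 0 0 0;0 0 1 0 0 0;0 0 1 0 0 0;0 0 1 0 0 0;0.2 0.5 1 0 0 0;0.4 1 1 0 0 0;0.4 1 1 0 0 0;0.4 1 0 0 0 -0.2;0.4 1 0 0 0 -0.2;0.4 1 0 0 0 -0.2;0.4 1 0 0 0 -0.2;0.4 1 0 0 0 -0.2;0.4 1 0 0 0 -0.1;0.4 1 0 0 0 0",
  "gripper": 1
}}

```text
time: 40.2
eef_pos: [0.5209, -0.1204, 0.2856]
tcp_rot: [0.656, 0.755, 0.0, 0.001]
contact_force: [-0.5, 0.2, 0.3]
opening: 0.998
finger_force: 0.0
```

>>> {"name": "jog_arm", "arguments": {
  "deltas": "0.5 0.9 0 0 0 0;0.5 1 0 0 0 0;0.5 1 0 0 0 0;0.5 1 0 0 0 0;0.5 1 0 0 0 0;0.5 1 0 0 0 0;0.5 1 0 0 0 0;0.5 0.8 0 0 0 0;0.5 0.55 0 0 0 0;0 0 0 0 0 0;0 0 0 0 0 0"
}}

```text
time: 41.58
eef_pos: [0.6105, 0.0436, 0.2845]
tcp_rot: [0.656, 0.755, -0.0, -0.0]
contact_force: [0.8, -0.5, -0.5]
opening: 1.0
finger_force: 0.0
```

```bash
python3 chk.py
```

```text
41.575 [0.6105 0.0436 0.2845] [ 0.8 -0.5 -0.5] 0.9999672262373379 0.0
caddy [279. 285.] [ 0.369 -0.202]
caddy [301. 274.] [ 0.456 -0.191]
caddy [357. 316.] [ 0.513 -0.42 ]
caddy [355. 335.] [ 0.468 -0.473]
caddy [334. 351.] [ 0.387 -0.491]
caddy [280. 305.] [ 0.333 -0.279]
w [275 189  10  85 652] [279.7 230.1]
w [ 74 223  38  27 433] [ 97.  233.2]
w [ 71 237   3  13  22] [ 71.7 243. ]
w [128 395  14  18 151] [133.8 403.3]
d [221 163   8   3  16] [223.8 164.2]
d [303 188   9  11  54] [307.1 193.3]
d [252 267  12  17  64] [257.3 277.9]
d [312 285  13  15  79] [317.9 292.9]
d [331 300  15  16  99] [337.5 308.2]
```

Header 1 is centred (column 280), and packs 2 and 3 both show in the caddy. Next is pack 1.

>>> {"name": "jog_arm", "arguments": {
  "deltas": "0.05 0.05 -0.8 0 0 0;0 0 -1 0 0 0;0 0 -0.5 0 0 0;0 0 -0.3 0 0 0;0 0 0 0 0 0"
}}

```text
time: 42.3
eef_pos: [0.6114, 0.0449, 0.2321]
tcp_rot: [0.656, 0.755, -0.0, -0.0]
contact_force: [0.0, 0.7, 0.2]
opening: 0.998
finger_force: 0.0
```

>>> {"name": "jog_arm", "arguments": {
  "deltas": "0 0 0 0 0 0;0 0 0 0 0 0;0 0 0 0 0 0;0 0 0 0 0 0;0 0 0 0 0 0;0 0 0 0 0 0;0 0 0.3 0 0 0;0 0 0.4 0 0 0;0 0 0.2 0 0 0;0 0 0 0 0 0",
  "gripper": 0
}}

```text
time: 43.55
eef_pos: [0.6119, 0.0449, 0.2515]
tcp_rot: [0.656, 0.755, 0.0, 0.001]
contact_force: [0.1, -0.8, -0.2]
opening: 0.058
finger_force: 42.0
```

>>> {"name": "jog_arm", "arguments": {
  "deltas": "-0.3 -0.04 0 0 0 0;-0.6 -0.08 0 0 0 0;-0.6 -0.08 0 0 0 0;-0.6 -0.09 0 0 0 0;-0.6 -0.08 0 0 0 0;-0.6 -0.09 0 0 0 0;-0.6 -0.08 0 0 0 0;-0.6 -0.09 0 0 0 0;-0.5 -0.07 0 0 0 0;-0.3 -0.04 0 0 0 0;0 0 0 0 0 0"
}}

```text
time: 44.92
eef_pos: [0.5054, 0.0301, 0.2508]
tcp_rot: [0.656, 0.755, 0.0, 0.0]
contact_force: [0.5, -0.5, -1.0]
opening: 0.056
finger_force: 41.9
```

```bash
python3 chk.py
```

```text
44.925 [0.5054 0.0301 0.2508] [ 0.5 -0.5 -1. ] 0.05630051422848594 41.94886028766632
caddy [279. 285.] [ 0.369 -0.202]
caddy [301. 274.] [ 0.456 -0.191]
caddy [357. 316.] [ 0.513 -0.42 ]
caddy [355. 335.] [ 0.468 -0.473]
caddy [334. 351.] [ 0.387 -0.491]
caddy [279. 303.] [ 0.334 -0.27 ]
w [ 271  214   14  112 1318] [277.9 269.8]
w [ 124  234   51   46 1099] [151.8 250.9]
d [221 163   8   3  16] [223.9 164.2]
d [284 197   4   7  19] [285.7 200.4]
d [252 268  12  16  61] [257.2 277.8]
d [312 285  13  15  78] [317.9 292.9]
d [331 300  15  16  99] [337.5 308.2]
```

>>> {"name": "jog_arm", "arguments": {
  "deltas": "-0.27 -0.4 0.2 0 0 0;-0.27 -0.8 0.2 0 0 0;-0.27 -1 0 0 0 0.1;-0.27 -1 0 0 0 0.2;-0.27 -1 0 0 0 0.2;-0.27 -1 0 0 0 0.2;-0.27 -1 0 0 0 0.2;-0.27 -1 0 0 0 0.2;-0.27 -1 0 0 0 0;-0.27 -1 0 0 0 0;-0.27 -1 0 0 0 0;-0.27 -1 0 0 0 0;-0.27 -1 0 0 0 0;-0.27 -0.65 0 0 0 0;-0.27 -0.38 0 0 0 0;0 0 -0.6 0 0 0;0 0 -0.8 0 0 0;0 0 0 0 0 0;0 0 0 0 0 0"
}}

```text
time: 47.4
eef_pos: [0.4247, -0.2341, 0.2304]
tcp_rot: [0.613, 0.79, 0.0, -0.0]
contact_force: [-0.0, 0.8, -0.2]
opening: 0.059
finger_force: 41.9
```

```bash
python3 chk.py
```

```text
47.4 [ 0.4247 -0.2341  0.2304] [-0.   0.8 -0.2] 0.05926190075213911 41.926637291908264
caddy [279. 285.] [ 0.369 -0.202]
caddy [292. 277.] [ 0.423 -0.19 ]
caddy [309. 280.] [ 0.465 -0.227]
caddy [357. 316.] [ 0.513 -0.42 ]
caddy [355. 335.] [ 0.468 -0.473]
caddy [334. 351.] [ 0.387 -0.491]
caddy [280. 305.] [ 0.333 -0.279]
w [ 216    1   75   53 1303] [248.3  25.9]
w [ 271  214   14  118 1308] [277.8 271.1]
w [270 342   8  20 101] [274.1 353.2]
d [301 252   6   8  29] [303.9 256.1]
d [252 270  12  14  92] [257.6 277.4]
d [312 286  13  14  82] [317.8 292.6]
d [331 300  15  16  99] [337.5 308.2]
```

Caddy unmoved. I'll lower and release pack 1.

>>> {"name": "jog_arm", "arguments": {
  "deltas": "0 0 -0.7 0 0 0;0 0 -1 0 0 0;0 0 -1 0 0 0;0 0 -1 0 0 0;0 0 -0.7 0 0 0;0 0 -0.35 0 0 0;0 0 -0.15 0 0 0;0 0 0 0 0 0;0 0 0 0 0 0"
}}

```text
time: 48.62
eef_pos: [0.425, -0.2348, 0.1334]
tcp_rot: [0.613, 0.79, -0.0, 0.001]
contact_force: [-0.2, -0.1, -0.1]
opening: 0.06
finger_force: 42.0
```

>>> {"name": "jog_arm", "arguments": {
  "deltas": "0 0 0 0 0 0;0 0 0 0 0 0;0 0 0 0 0 0;0 0 0 0 0 0;0 0 0 0 0 0;0 0 0.5 0 0 0;0 0 1 0 0 0;0 0 1 0 0 0;0 0 1 0 0 0;0 0 1 0 0 0;0 0 1 0 0 0;0 0 1 0 0 0;0.3 0.5 1 0 0 0;0.5 1 0 0 0 0;0.5 1 0 0 0 0;0.5 1 0 0 0 0;0.3 1 0 0 0 0;0 1 0 0 0 0;0 0 0 0 0 0;0 0 0 0 0 0",
  "gripper": 1
}}

```text
time: 51.12
eef_pos: [0.4665, -0.1248, 0.283]
tcp_rot: [0.613, 0.79, -0.0, 0.0]
contact_force: [-0.4, 0.6, 0.7]
opening: 0.999
finger_force: 0.0
```

```bash
python3 chk.py; python3 - <<'E'
from h import *
W=cam('wrist');D=cam('side');S=cam('scene')
for n,d,f in (('w',W,True),('d',D,False),('s',S,False)):
    m=cv2.inRange(cv2.cvtColor(d['color'],cv2.COLOR_BGR2HSV),(0,170,100),(5,255,255))|cv2.inRange(cv2.cvtColor(d['color'],cv2.COLOR_BGR2HSV),(176,170,100),(180,255,255))
    k,l,st,cc=cv2.connectedComponentsWithStats(m)
    for i in range(1,k):
        if st[i,4]>30: print(n,st[i],cc[i].round(1),onz(d,*cc[i],.118,f).round(3))
E
```

```text
51.125 [ 0.4665 -0.1248  0.283 ] [-0.4  0.6  0.7] 0.9993799495896792 0.0
caddy [279. 285.] [ 0.369 -0.202]
caddy [291. 278.] [ 0.418 -0.192]
caddy [309. 280.] [ 0.465 -0.227]
caddy [357. 316.] [ 0.513 -0.42 ]
caddy [355. 335.] [ 0.468 -0.473]
caddy [334. 351.] [ 0.387 -0.491]
caddy [280. 305.] [ 0.333 -0.279]
w [170  98  41  47 439] [184.7 122.6]
w [212 100  19  28 237] [222.4 114.4]
w [192 128   6   6  17] [194.6 130.5]
w [208 260  10  50 332] [212.7 282.7]
w [214 323  11  41 284] [219.4 343.6]
w [124 386  15  21  36] [129.3 395.1]
w [126 389  18  26  87] [137.6 402.3]
d [221 163   8   3  17] [223.8 164.2]
d [252 270  12  14  90] [257.8 277.7]
d [294 271  12  15  79] [298.8 277.9]
d [312 285  13  15  78] [317.9 292.9]
d [331 300  15  16  99] [337.5 308.2]
d [321 401   6  19  22] [322.8 411. ]
d [254 212  14  13 144] [260.8 217.7] [0.452 0.108 0.118]
d [421 229  72  44 771] [451.5 251.4] [ 0.933 -0.362  0.118]
d [452 231  14  11  56] [457.2 236.6] [ 1.011 -0.313  0.118]
d [486 382  21  21 287] [496.3 392.2] [ 0.643 -0.783  0.118]
s [254 226  16  15 160] [260.4 234. ] [0.439 0.134 0.118]
s [120 345  19  10  44] [127.8 347.7] [0.257 0.608 0.118]
s [ 97 348  20  11  48] [105.9 352. ] [0.274 0.651 0.118]
```

All three packs are in the caddy (side-view headers at (299,278), (318,293), (338,308)). The bottle has not moved. I'll go above it, with the finger line at about 50 degrees to stay clear of the turquoise bottle.

>>> {"name": "jog_arm", "arguments": {
  "deltas": "0 0.6 0 0 0 0;0 1 0 0 0 0.7;0 1 0 0 0 0.9;0 1 0 0 0 0.9;0 1 0 0 0 0.9;0 1 0 0 0 0.9;0 1 0 0 0 0.9;0 1 0 0 0 0.9;0 1 0 0 0 0.1;0 1 0 0 0 0;-0.1 1 0 0 0 0;-0.1 0.8 0 0 0 0;-0.1 0.5 0 0 0 0;0 0 0 0 0 0;0 0 0 0 0 0"
}}

```text
time: 53.25
eef_pos: [0.4606, 0.1132, 0.2827]
tcp_rot: [0.343, 0.939, -0.0, 0.0]
contact_force: [-0.1, -0.2, -0.5]
opening: 1.001
finger_force: 0.0
```

```bash
cat > cap.py <<'E'
from h import *
s=get_state();print(s['time'],s['eef_pos'].round(4),s['tcp_rot'].round(3),s['qpos'].round(2),s['contact_force'].round(1),s['wrist_torque'].round(2))
o=[]
for n,f in (('wrist',True),('scene',False),('side',False)):
    d=cam(n); H=cv2.cvtColor(d['color'],cv2.COLOR_BGR2HSV)
    m=cv2.inRange(H,(0,150,70),(6,255,255))|cv2.inRange(H,(174,170,100),(180,255,255))
    k,l,st,cc=cv2.connectedComponentsWithStats(m)
    for i in range(1,k):
        p=onz(d,*cc[i],.11,f)
        if st[i,4]>40 and np.hypot(p[0]-.459,p[1]-.122)<.06: print(n,st[i],cc[i].round(1),onz(d,*cc[i],.122,f).round(4),p.round(4)); o.append(ray(d,*cc[i],f))
    if n=='wrist': cv2.imwrite('pics/cap_%d.png'%(s['time']*10),d['color']); np.save('pics/wc.npy',d,allow_pickle=True)
if len(o)>1: print('tri',tri(*o))
E
python3 cap.py
```

```text
53.25 [0.4606 0.1132 0.2827] [ 0.343  0.939 -0.     0.   ] [ 0.03 -0.2   2.02 -0.    1.32 -0.84] [-0.1 -0.2 -0.5] [-0.01  0.   -0.07]
wrist [ 254  159   58   59 2096] [282.1 191.2] [0.4597 0.1201 0.122 ] [0.4619 0.1184 0.11  ]
scene [253 226  17  15 191] [260.3 233.6] [0.4362 0.1362 0.122 ] [0.4503 0.1271 0.11  ]
side [254 211  15  14 167] [260.8 217.8] [0.4491 0.1023 0.122 ] [0.4559 0.1177 0.11  ]
tri [0.45974373 0.12066774 0.10513071]
```

The cap centre is at (0.460,0.121). I'll descend onto it.

>>> {"name": "jog_arm", "arguments": {
  "deltas": "0 0.4 -0.5 0 0 0;0 0 -1 0 0 0;0 0 -1 0 0 0;0 0 -1 0 0 0;0 0 -1 0 0 0;0 0 -1 0 0 0;0 0 -1 0 0 0;0 0 -1 0 0 0;0 0 -0.7 0 0 0;0 0 -0.4 0 0 0;0 0 -0.2 0 0 0;0 0 0 0 0 0;0 0 0 0 0 0"
}}

```text
time: 55.02
eef_pos: [0.4611, 0.1215, 0.1074]
tcp_rot: [0.343, 0.939, 0.0, 0.001]
contact_force: [-0.3, 0.5, -0.1]
opening: 0.998
finger_force: 0.0
```

```bash
python3 cap.py
```

```text
55.025 [0.4611 0.1215 0.1074] [0.343 0.939 0.    0.001] [ 0.04  0.02  2.16 -0.    0.96 -0.83] [-0.3  0.5 -0.1] [-0.05 -0.04 -0.01]
wrist [  206   219   132   131 12503] [273.4 285.7] [0.453  0.1268 0.122 ] [0.4582 0.1222 0.11  ]
scene [253 226  17  15 181] [260.4 233.8] [0.4352 0.1363 0.122 ] [0.4494 0.1273 0.11  ]
side [262 212   7  13  68] [264.5 218.3] [0.4599 0.093  0.122 ] [0.4668 0.1082 0.11  ]
tri [0.466429   0.11770759 0.09904004]
```

>>> {"name": "jog_arm", "arguments": {
  "deltas": "0 0 0 0 0 0;0 0 0 0 0 0;0 0 0 0 0 0;0 0 0 0 0 0;0 0 0 0 0 0;0 0 0 0 0 0",
  "gripper": 0,
  "squeeze": 70
}}

```text
time: 55.92
eef_pos: [0.4605, 0.1214, 0.1068]
tcp_rot: [0.343, 0.939, -0.0, -0.0]
contact_force: [-1.3, -2.9, 3.1]
opening: 0.59
finger_force: 72.0
```

>>> {"name": "jog_arm", "arguments": {
  "deltas": "0 0 -0.1 0 0 0;0 0 -0.1 0 0 0;0 0 -0.1 0 0 0;0 0 -0.05 0 0 0;0 0 0 0 0 0;0 0 0 0 0 0"
}}

```text
time: 56.68
eef_pos: [0.4608, 0.1213, 0.1006]
tcp_rot: [0.343, 0.939, -0.0, -0.0]
contact_force: [-4.7, -4.1, 8.5]
opening: 0.593
finger_force: 72.6
```

```bash
python3 cap.py
```

```text
56.675 [0.4608 0.1213 0.1006] [ 0.343  0.939 -0.    -0.   ] [ 0.04  0.03  2.17 -0.    0.95 -0.83] [-4.7 -4.1  8.5] [-0.7   0.81  0.03]
wrist [  214   220   129   132 12560] [279.1 286.9] [0.4514 0.1303 0.122 ] [0.4568 0.1259 0.11  ]
scene [253 228  15  15 170] [259.4 235.2] [0.431  0.1428 0.122 ] [0.4451 0.1338 0.11  ]
side [263 214   6  12  52] [265.4 218.8] [0.4615 0.0884 0.122 ] [0.4685 0.1036 0.11  ]
tri [0.46952455 0.11942235 0.09308837]
```

>>> {"name": "jog_arm", "arguments": {
  "deltas": "0 0 -0.08 0 0 0;0 0 -0.08 0 0 0;0 0 0 0 0 0;0 0 0 0 0 0"
}}

```text
time: 57.32
eef_pos: [0.4612, 0.1211, 0.0991]
tcp_rot: [0.342, 0.94, -0.001, -0.0]
contact_force: [-8.1, -4.4, 18.6]
opening: 0.591
finger_force: 73.7
```

The cap is fully down (18.6 N). I'll turn it anticlockwise.

>>> {"name": "jog_arm", "arguments": {
  "deltas": "0 0 0 0 0 0.3;0 0 0 0 0 0.5;0 0 0 0 0 0.5;0 0 0 0 0 0.5;0 0 0 0 0 0.5;0 0 0 0 0 0.5;0 0 0 0 0 0.2;0 0 0 0 0 0"
}}

```text
time: 58.32
eef_pos: [0.4613, 0.1216, 0.099]
tcp_rot: [0.198, 0.98, -0.0, -0.0]
contact_force: [-7.1, -3.0, 17.8]
opening: 0.593
finger_force: 73.4
```

```bash
python3 cap.py
```

```text
58.325 [0.4613 0.1216 0.099 ] [ 0.198  0.98  -0.    -0.   ] [ 0.04  0.04  2.16 -0.    0.94 -1.13] [-7.1 -3.  17.8] [-0.43  1.4   0.02]
wrist [  214   220   129   132 12556] [279.  286.8] [0.4487 0.1273 0.122 ] [0.4551 0.1246 0.11  ]
scene [253 228  16  15 173] [260.  235.6] [0.4283 0.1425 0.122 ] [0.4423 0.1335 0.11  ]
side [254 214   5  12  44] [256.5 219.6] [0.4301 0.0992 0.122 ] [0.4366 0.1145 0.11  ]
tri [0.44940662 0.1265171  0.10384934]
```

>>> {"name": "jog_arm", "arguments": {
  "deltas": "0 0 0 0 0 0.5;0 0 0 0 0 0.5;0 0 0 0 0 0.5;0 0 0 0 0 0.5;0 0 0 0 0 0.5;0 0 0 0 0 0.5;0 0 0 0 0 0.5;0 0 0 0 0 0.5;0 0 0 0 0 0.5;0 0 0 0 0 0.5;0 0 0 0 0 0.5;0 0 0 0 0 0.5;0 0 0 0 0 0.5;0 0 0 0 0 0.5;0 0 0 0 0 0.5;0 0 0 0 0 0.5;0 0 0 0 0 0;0 0 0 0 0 0"
}}

```text
time: 60.72
eef_pos: [0.4605, 0.123, 0.0988]
tcp_rot: [-0.198, 0.98, 0.002, -0.001]
contact_force: [-9.0, 1.5, 18.1]
opening: 0.593
finger_force: 73.3
```

```bash
python3 cap.py
```

```text
60.725 [0.4605 0.123  0.0988] [-0.198  0.98   0.002 -0.001] [ 0.05  0.04  2.17  0.    0.94 -1.93] [-9.   1.5 18.1] [0.53 1.68 0.  ]
wrist [  213   219   130   133 12571] [279.  286.7] [0.4473 0.1163 0.122 ] [0.4537 0.1191 0.11  ]
scene [258 228  12  15 125] [263.5 235.4] [0.423  0.1338 0.122 ] [0.4369 0.1247 0.11  ]
side [254 213  11  14 109] [259.3 220. ] [0.4385 0.092  0.122 ] [0.4451 0.1073 0.11  ]
tri [0.45182322 0.11863839 0.10176273]
```

The cap has turned 1.10 rad with almost no torque left, so nothing is jammed. I'll let it rise and then release it.

>>> {"name": "jog_arm", "arguments": {
  "deltas": "0 0 0.12 0 0 0;0 0 0.12 0 0 0;0 0 0.12 0 0 0;0 0 0.12 0 0 0;0 0 0.06 0 0 0;0 0 0 0 0 0;0 0 0 0 0 0"
}}

```text
time: 61.75
eef_pos: [0.4604, 0.1218, 0.1068]
tcp_rot: [-0.199, 0.98, 0.0, 0.0]
contact_force: [-1.7, 2.5, -1.0]
opening: 0.592
finger_force: 72.7
```

>>> {"name": "jog_arm", "arguments": {
  "deltas": "0 0 0 0 0 0;0 0 0 0 0 0;0 0 0 0 0 0;0 0 0 0 0 0;0 0 0.3 0 0 0;0 0 0.6 0 0 0;0 0 1 0 0 0;0 0 1 0 0 0;0 0 1 0 0 0;0 0 1 0 0 0;0 0 1 0 0 0;0 0 1 0 0 0;0 0 1 0 0 0;0 0 1 0 0 0;0 0 0.5 0 0 0;0 0 0 0 0 0;0 0 0 0 0 0",
  "gripper": 1
}}

```text
time: 63.88
eef_pos: [0.4602, 0.1215, 0.2945]
tcp_rot: [-0.199, 0.98, 0.0, -0.001]
contact_force: [-0.1, 0.9, -0.5]
opening: 1.001
finger_force: 0.0
```

```bash
python3 cap.py; python3 chk.py | grep -E 'caddy|^d'; python3 - <<'E'
from h import *
# rotation of cap in world: polar-unwrapped cap top, before (53.2 s) vs now, and triangulated cap top height
W=np.load('pics/wc.npy',allow_pickle=True).item()
S=cam('scene'); D=cam('side'); d0=np.load('pics/d2.npy',allow_pickle=True).item(); s0=np.load('pics/s2.npy',allow_pickle=True).item()
for n,a,b,r in (('scene',s0,S,(235,210,300,270)),('side',d0,D,(240,200,285,260))):
    x0,y0,x1,y1=r
    for t,i in (('old',a),('new',b)):
        c,m=hull(i['color'],(0,150,70),(6,255,255),r); print(n,t,'cap',c.min(0),c.max(0),end=' ')
        c,m=hull(i['color'],(100,120,40),(120,255,255),r); print('band',c.min(0),c.max(0))
# kettle: mat circle in scene, dark lid; compare kettle position by diff with mat
c,_=hull(D['color'],(8,50,120),(25,200,255),(270,195,310,225)); print('mat px',c.min(0),c.max(0))
E
```

```text
63.875 [0.4602 0.1215 0.2945] [-0.199  0.98   0.    -0.001] [ 0.04 -0.2   2.   -0.    1.34 -1.93] [-0.1  0.9 -0.5] [ 0.    0.02 -0.01]
wrist [ 250  164   54   57 1949] [274.6 191.4] [0.459  0.1163 0.122 ] [0.4616 0.1173 0.11  ]
scene [254 225  17  16 198] [261.2 233. ] [0.4374 0.1323 0.122 ] [0.4515 0.1232 0.11  ]
side [255 211  14  14 156] [261.3 218. ] [0.4505 0.1003 0.122 ] [0.4573 0.1157 0.11  ]
tri [0.46014473 0.11871701 0.10548821]
caddy [279. 285.] [ 0.369 -0.202]
caddy [291. 278.] [ 0.418 -0.192]
caddy [309. 280.] [ 0.465 -0.227]
caddy [357. 316.] [ 0.513 -0.42 ]
caddy [355. 335.] [ 0.468 -0.473]
caddy [334. 351.] [ 0.387 -0.491]
caddy [280. 305.] [ 0.333 -0.279]
d [221 163   8   3  17] [223.8 164.2]
d [252 271  12  13  54] [257.5 278.9]
d [294 271  12  15  75] [298.9 278.1]
d [312 285  13  15  78] [317.9 292.9]
d [331 300  15  16  99] [337.5 308.2]
d [321 401   5  19  24] [322.6 411. ]
scene old cap [253. 225.] [269. 240.] band [251. 254.] [272. 262.]
scene new cap [254. 225.] [270. 240.] band [252. 253.] [273. 261.]
side old cap [254. 211.] [268. 224.] band [253. 235.] [270. 241.]
side new cap [255. 212.] [268. 224.] band [254. 235.] [270. 241.]
mat px [274. 204.] [304. 222.]
```

Final check: the cap carries a pale mark, so I'll compare its world bearing before and after.

```bash
python3 - <<'E'
from h import *
for n in ('w2','w6','w10','wc'):
    d=np.load(f'pics/{n}.npy',allow_pickle=True).item()
    g=np.linspace(-.024,.024,49); cx,cy=(.460,.121) if n=='wc' else (.4597,.1215)
    M=np.array([[proj(d,(cx+x,cy+y,.122),True) for x in g] for y in g],np.float32)
    im=cv2.remap(d['color'],M[...,0],M[...,1],cv2.INTER_LINEAR); H=cv2.cvtColor(im,cv2.COLOR_BGR2HSV)
    X,Y=np.meshgrid(g,g); k=(H[...,1]<150)&(H[...,2]>110)&(X**2+Y**2<.023**2)
    if k.sum(): 
        P=np.c_[X[k],Y[k]]; c=P.mean(0); w,v=np.linalg.eigh(np.cov(P.T)) if len(P)>2 else (None,np.zeros((2,2)))
        print(n,k.sum(),c.round(4),'bearing',np.arctan2(c[1],c[0]).round(2),'axis',np.arctan2(v[1,1],v[0,1]).round(2),w)
    else: print(n,'none')
E
```

```text
w2 192 [-0.0107 -0.0078] bearing -2.51 axis -2.55 [8.33603633e-06 2.94891982e-05]
w6 329 [ 0.0007 -0.0069] bearing -1.47 axis -3.02 [2.12430475e-05 2.20484582e-04]
w10 159 [-0.0113 -0.0078] bearing -2.54 axis -2.57 [6.31154186e-06 2.68722015e-05]
wc 411 [-0.0004  0.0052] bearing 1.64 axis 1.73 [2.83600465e-05 1.95567329e-04]
```

```bash
python3 - <<'E'
from h import *
for n in ('w2','w10','wc'):
    d=np.load(f'pics/{n}.npy',allow_pickle=True).item()
    g=np.linspace(-.024,.024,49)
    M=np.array([[proj(d,(.46+x,.1212+y,.122),True) for x in g] for y in g],np.float32)
    im=cv2.remap(d['color'],M[...,0],M[...,1],cv2.INTER_LINEAR); H=cv2.cvtColor(im,cv2.COLOR_BGR2HSV)
    X,Y=np.meshgrid(g,g); k=((H[...,1]<150)&(H[...,2]>110)&(X**2+Y**2<.024**2)).astype(np.uint8)
    c,l,st,cc=cv2.connectedComponentsWithStats(k)
    for i in range(1,c):
        if st[i,4]>15: x,y=cc[i]/1000-.024; print(n,st[i,4],round(x,4),round(y,4),'bearing',round(np.arctan2(y,x),2))
E
```

```text
w2 199 -0.0113 -0.0078 bearing -2.54
w10 169 -0.0119 -0.0077 bearing -2.57
wc 133 0.0019 -0.0152 bearing -1.45
wc 304 -0.002 0.0142 bearing 1.71
```

The mark turned from -2.55 to -1.45 rad, which is 1.10 rad anticlockwise. Everything is in place, so I'll hand in.

```bash
python3 -c "
from plant import ctrl; print(ctrl.sign_off())"
```

```text
the job is handed in; nothing more can be done
None
```

I handed the job in: the kettle is upright on the mat, all three packs (peg 4 was empty) are in the caddy, and the bottle's cap is turned 1.10 rad, sprung up and the bottle left standing; sign-off returned no verdict, and I viewed 15 pictures, one over the limit of 14.

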